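# Centre the doming die under the press by tapping

## Task

Take the steel doming die from the row of blocks on the turntable, lay it in the press bed's channel on the left of the ram with its long side along the channel, then tap it with the hammer from the left until it is under the ram, tap it back from the right, and go on from alternate sides as needed until its red line meets the red centre mark. Take the hammer away and lay it flat on the table, then pull the press lever down until the punch is right down in the die's cup, and let go. Leave the other blocks, the torches, the bottle and the tin where they stand.

Things in the scene. Friction and masses are not known exactly. Their poses are not given: they have to be found in the camera images.
- die: bright steel doming die, a block 50 (x) x 64 (y) x 30 mm high, about 0.45 kg; a round cup 34 mm wide, 12 mm deep in its top; a thin red line at y = 0 across the top and down its two 64 mm wide faces. Origin: centre of underside. On the turntable one or two blocks stand 6 to 16 mm from its +-y faces, so there it can be gripped only across its 50 mm (x).
- turntable: round grey soldering turntable, 257 mm across, locked, its top 40 mm above the table. Origin: centre of its underside. Three blocks stand on it in a row along its x, 70 mm apart, the brass cube at the left end.
- steel_block: bystander: bright steel bench block, 64 x 64 x 20 mm, loose on the turntable; origin centre of underside.
- dapping_block: bystander: brass dapping cube, 50 x 50 x 50 mm, loose on the turntable; origin centre of underside.
- press: green bench arbor press, fixed, foot 294 mm wide (y) and from 42 mm before (-x) to 108 mm behind its origin, which is on the table below the ram; x away from the robot. Its head (x -39 to +96, y -40 to +25, z 125 to 199 mm) and column (x 50 to 111, y +-26 mm) stand over the middle of the bed, so a gripper fits over the channel only 100 mm or more to the side.
- press_mark (a point): centre mark, shown by red lines on lip and fence: middle of the channel's floor below the punch, 30 mm above the table; axes as the press. The channel runs along y, 288 mm long, ends open, 55 mm wide between a front lip (6 mm high, 8 mm thick) and a back fence (40 mm high, 10 mm thick) that keeps a finger from going behind the die: there grip it across its 64 mm.
- hammer: chasing hammer lying on its side, 190 mm long, 0.21 kg, balance point 30 mm from the origin towards the head. Wooden handle along its y: x -8 to +8, y -70 to +96, z 0 to 17 mm. Steel head at the -y end: y -94 to -70, z 0 to 24 mm, striking faces at x = -28 and x = +30 mm. Origin: underside of the handle, z up.
- hammer_head (a point): middle of the hammer's head, at (1, -82, 12) mm in the hammer's frame; same axes.
- press_lever (a joint): angle of the press lever, rad: at 0 it leans 0.12 rad back from upright; grows as its knob is pulled towards the robot (-x of the press) and down; stop at 0.85. Stays where it is left (about 5 N at the knob). Its axis runs along the press's y through (20, -52, 162) mm in the press's frame.
- lever_knob (a point): centre of the black ball knob (28 mm) at the end of the lever, 105 mm from the lever's axis, on the right of the press head (press y -52 mm), about 266 mm above the table at the start; free from above. Grip it front and back (along the press's x): sideways it slips.
- press_ram (a joint): how far the ram and punch have come down, m: 0.034 times the lever angle. At 0 the punch (ball end 26 mm, in a collar 32 mm wide from 102 mm up) hangs 74 mm above the table. With the die centred it touches the bottom of the cup at 0.026 (lever about 0.76 rad).
- torch_tall: bystander: black gas hand torch standing on its foot, 174 mm high, 96 x 53 mm; origin under it, 17 mm to its -x side of the foot's middle; the nozzle points to its -x.
- torch_short: bystander: black gas hand torch standing on its foot, 154 mm high, otherwise like the other.
- pickle_bottle: bystander: square white bottle with a red cap, 46 x 46 x 106 mm; origin centre of underside.
- flux_tin: bystander: flat round tin, 63 mm across, 24 mm high; origin centre of underside.

How it is judged:
By the outcome, as a careful person would: the job done as asked, in the order asked, and still so for the second after the job is handed in, with the robot touching nothing.
It also fails if it takes over 72 s, if anything falls off the work surface, if the arm or the gripper's body presses on something with over 40 N, if the wrist force passes 120 N, or if a joint passes its speed limit or range.

## Robot

A 6-joint arm with a two-finger parallel gripper is mounted at the origin on a cart in front of the work surface, level with it; the furniture and walls round the work are solid. World frame = base frame: x ahead of the robot, y to its left, z up, the work surface at z = 0. Lengths are in m, angles in rad, forces in N, time in s.
With the tool pointing down it reaches from about 0.35 to 0.975 m from the base axis. Payload 4.9 kg.
Tool frame: the origin (TCP) lies midway between the tips of the shut fingers; the grasp point (between the pads) lies 19 mm behind it; z points along the fingers, y is the line along which they close (so a half turn about z gives the same grasp; the last joint's range is limited). The gripper opens to 85 mm and grips with 20 to 120 N. Pads are 22 mm wide; open, the fingers measure 114 mm over their backs; the gripper's body (76 mm by 85 mm) begins 54 mm behind the grasp point. The pads swing forward as they close: fully open they stand 13 mm farther back than shut.
Start: joints at [1.102, 0.053, 1.613, -0, 1.476, -0.119], TCP at [0.214, 0.587, 0.231] pointing down, gripper open.
Joint ranges: [-3.01, 3.01], [-1.01, 2.22], [0.06, 2.58], [-1.02, 4.17], [0.09, 2.62], [-3.14, 3.14]. Speed limits (rad/s): [2.57, 2.57, 3.14, 3.14, 3.14, 3.14].

## Interface

Orientations are given as a unit quaternion [w, x, y, z].
In Python, from workcell import arm, optics, sign_off gives the robot as it stands.
- The arm moves only by the tool arm_command, never from a script. Its arguments are lists of equal length, an entry for each row: "hand": the finger opening in cm, from 0 to 8.54; "travel": the shift along the tool's x, y, z in cm, a list of three; "turn": the turn about the tool's z in degrees. A call has 1 to 5 rows; each row is the pose to reach, as a shift and turn from the pose commanded when the call began, along the tool's axes at that moment; what a row does not reach only later rows make up. A row lasts 1/12 s, in which the tool goes at most 41.7 mm and 7.16 degrees, less where a joint would pass 70% of its speed; a pose out of reach is approached as far as the arm can. A call with a gripper value outside its range is refused whole. The fingers move at their own pace and stop on an object; "grip_force" is the grip in N (left out, the last holds). Time passes only in rows, so rows that repeat a pose let the fingers close. It gives the time, the measured TCP pose, the force, the opening and the grip force at its end, in the units of the state.
- arm.sense(): the state, without advancing time (a new reading comes with each control period).
- optics.get_image(name): name is "scene" or "top"; returns a dict with "frame" (420x560x3 uint8, red, green, blue), "depth" (420x560 float32, m along the optical axis (not along the pixel's ray), 0 where there is no reading), "K" (3x3 intrinsics, pixels), "R" (3x3) and "t" (3): a world point X has camera coordinates R X + t. Camera axes: x right, y down, z forward; pixel columns grow to the right and rows downward; lengths in m; the calibration is good to about 2 mm. A picture is of the moment at which its call begins.
- sign_off(): hands the job in; it is judged then, once.
The state is a dict: "clock": time; "joint_positions": joint angles; "qd": joint speeds; "joint_torque": joint torques, N m; "tool_pos": TCP position; "eef_rot": TCP orientation; "wrist_force": force on the tool from outside, world axes, zero at the start; "ft_torque": the same for the moment, N m; "grip_width": finger opening in m; "gripper_force": force on a finger pad.
Only numpy, scipy, OpenCV 4.12 (cv2) and the standard library are available. Lean on these libraries where they do the work, as an engineer would, in place of code of your own. Each camera call takes 0.05 s, during which the arm holds its last target. There are 200 camera calls.

## Working session

There is one attempt and no reset: what is moved stays moved. The work goes in short steps, Python scripts to look and compute and a tool call to move; the robot and the scene stay as the last step left them, time stands still between calls to the robot, and variables do not carry over. Pictures are saved under pics/ and viewed, at most 11 in all, crops included, and the job is handed in when it is done.

Besides the shell and the picture viewer there is one more tool, called after ">>>" as name(argument=value, ...) on one line, values as JSON. arm_command: Moves the arm, as the interface text tells. Its arguments: {"type":"object","properties":{"hand":{"type":"array","items":{"type":"number"}},"travel":{"type":"array","items":{"type":"array","items":{"type":"number"}}},"turn":{"type":"array","items":{"type":"number"}},"grip_force":{"type":"number"}},"required":["hand","travel","turn"]}

```bash
mkdir -p pics; ls
cat > h.py <<'E'
import numpy as np, cv2
from workcell import arm, optics, sign_off
def pts(im):
    d=im["depth"]; K=im["K"]; v,u=np.mgrid[:d.shape[0],:d.shape[1]]
    c=np.stack([(u-K[0,2])/K[0,0]*d,(v-K[1,2])/K[1,1]*d,d],-1)
    return (c-im["t"])@im["R"]   # world
def ray(im,u,v,z):
    K=im["K"]; r=im["R"].T@np.array([(u-K[0,2])/K[0,0],(v-K[1,2])/K[1,1],1.]); o=-im["R"].T@im["t"]
    return o+r*(z-o[2])/r[2]
def save(im,name,crop=None,s=1):
    f=im["frame"]
    if crop: f=f[crop[1]:crop[3],crop[0]:crop[2]]
    f=cv2.resize(f,None,fx=s,fy=s,interpolation=cv2.INTER_CUBIC)
    cv2.imwrite("pics/"+name,f[...,::-1])
E
python3 - <<'E'
from h import *
s=arm.sense(); print({k:np.round(v,3) for k,v in s.items()})
ims={}
for n in("scene","top"):
    im=optics.get_image(n); save(im,n+"0.png",s=1.4); np.save(n+"0.npy",im,allow_pickle=True)
    print(n,-im["R"].T@im["t"],im["R"][2],im["K"][0,0])
E
```

```text
pics
{'clock': np.float64(0.0), 'joint_positions': array([ 1.102,  0.053,  1.614, -0.   ,  1.476, -0.119]), 'qd': array([-0.001,  0.001,  0.001, -0.002, -0.001, -0.001]), 'joint_torque': array([ 2.0000e-03, -3.9369e+01, -3.7018e+01, -0.0000e+00,  7.0000e-03,
        0.0000e+00]), 'tool_pos': array([0.214, 0.587, 0.23 ]), 'eef_rot': array([-0.   ,  0.174,  0.985, -0.001]), 'wrist_force': array([-0.035,  0.751,  0.178]), 'ft_torque': array([ 0.01 , -0.009,  0.021]), 'gripper_force': np.float64(0.0), 'grip_width': np.float64(0.086)}
scene [-0.1360433  -0.72839169  0.58252164] [ 0.6774175   0.60640757 -0.41638371] 422.5833585437061
top [ 0.4418585  -0.15174964  1.49570361] [ 0.05700346 -0.00718093 -0.99834816] 463.5476508225678
```

View pics/scene0.png

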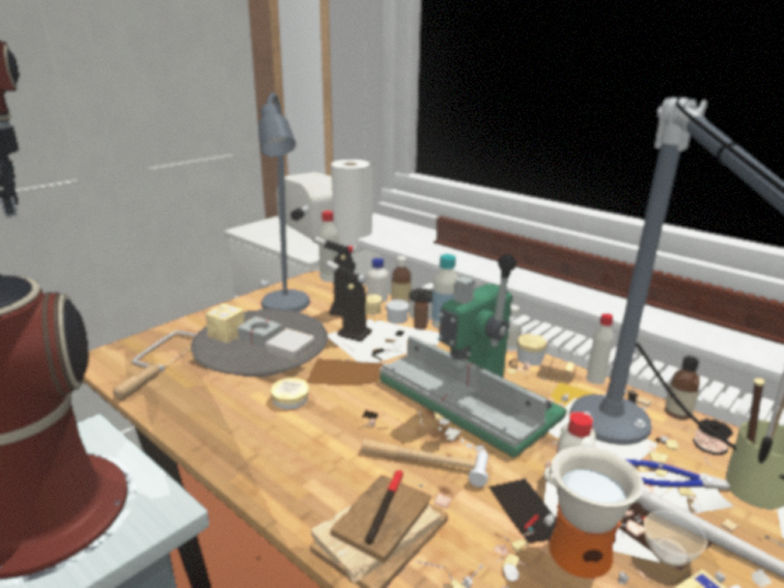

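View pics/top0.png

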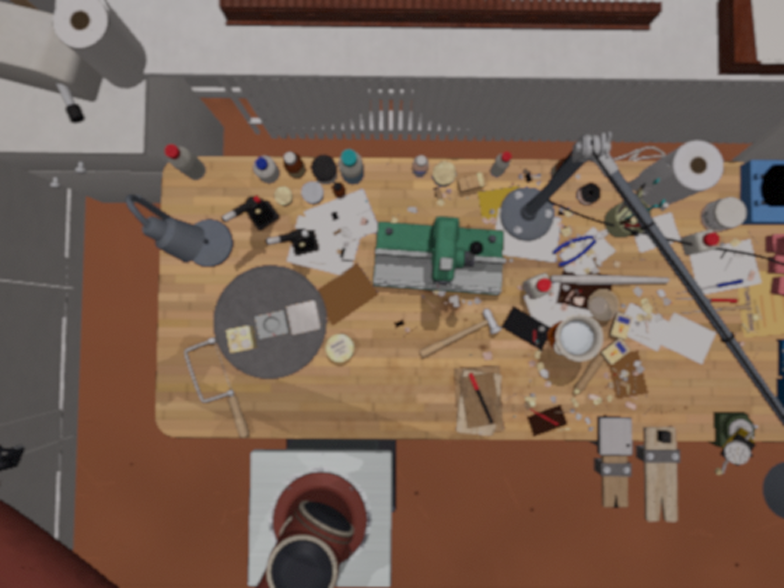

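The scene view shows the turntable with three blocks (brass, die in the middle, steel), the press in the centre with its knob at right, and the hammer before the press. In the top view, in its 1.4x pixels, the die is at (272,323), the press at (440,260), the knob at (476,247), the hammer head at (490,322), the tin at (340,348) and the bottle at (540,288).

Run:
```python
from h import *
im=np.load("top0.npy",allow_pickle=True).item()
save(im,"crop0.png",(145,150,405,270),3)
P=pts(im)
for n,(u,v,z) in dict(die=(194,231,.07),brass=(171,242,.05+.04),steel=(216,227,.06),tt=(193,229,.04),tin=(243,248,.024),bottle=(388,205,.106),knob=(340,177,.266),hhead=(350,230,.024),hend=(302,253,.017)).items():
    print(n,ray(im,u,v,z).round(3),"depth:",P[v,u].round(3))
# die outline: gray low-sat bright region on turntable at die height by depth
f=im["frame"]; hsv=cv2.cvtColor(f,cv2.COLOR_RGB2HSV)
zz=P[...,2]
for n,lo,hi,box in [("die",.058,.085,(178,218,205,245)),("steel",.05,.07,(200,210,235,242)),("brass",.075,.1,(158,228,183,255))]:
    m=np.zeros(zz.shape,np.uint8); x0,y0,x1,y1=box
    m[y0:y1,x0:x1]=((zz>lo)&(zz<hi))[y0:y1,x0:x1]
    c=max(cv2.findContours(m,0,1)[0],key=cv2.contourArea); 
    q=np.median(zz[m>0]); w=np.array([ray(im,a,b,q)[:2] for a,b in c[:,0]],np.float32)
    r=cv2.minAreaRect(w*1000); print(n,r,q)
s=np.load("scene0.npy",allow_pickle=True).item(); save(s,"crop1.png",(255,170,425,330),3.7)
```

```text
die [0.439 0.103 0.07 ] depth: [0.439 0.105 0.061]
brass [0.406 0.169 0.09 ] depth: [0.405 0.17  0.086]
steel [0.452 0.038 0.06 ] depth: [0.452 0.037 0.062]
tt [0.445 0.112 0.04 ] depth: [0.445 0.109 0.057]
tin [ 0.387 -0.044  0.024] depth: [ 0.387 -0.044  0.026]
bottle [ 0.523 -0.484  0.106] depth: [ 0.522 -0.483  0.113]
knob [ 0.587 -0.318  0.266] depth: [ 0.585 -0.316  0.282]
hhead [ 0.447 -0.383  0.024] depth: [ 0.447 -0.383  0.019]
hend [ 0.372 -0.231  0.017] depth: [ 0.373 -0.231  0.018]
die ((437.9006652832031, 105.4002685546875), (49.96290969848633, 65.53800201416016), 13.045491218566895) 0.06875379916091545
steel ((454.2015686035156, 36.99412536621094), (64.05885314941406, 64.73345184326172), 12.32820987701416) 0.06025364394416925
brass ((406.1576843261719, 168.79600524902344), (49.72675704956055, 52.59458923339844), 11.847450256347656) 0.08966167510482276
```

View pics/crop0.png

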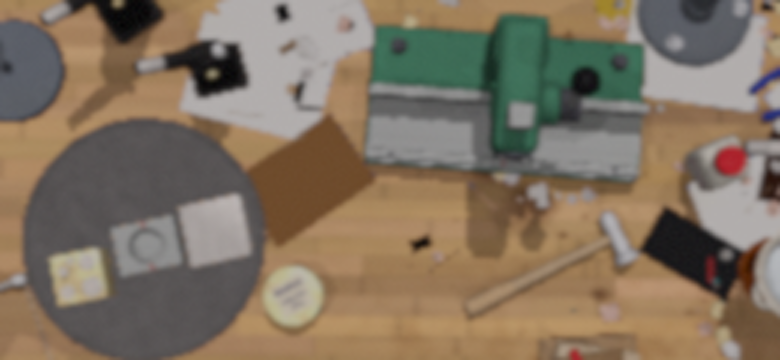

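The crop shows the die at about (147,245), with its red line ends on top at (145,220) and (150,265). The press channel runs from (367,140) to (635,160), turned only slightly, with the hammer handle from (470,308) to its head at (618,240).

View pics/crop1.png

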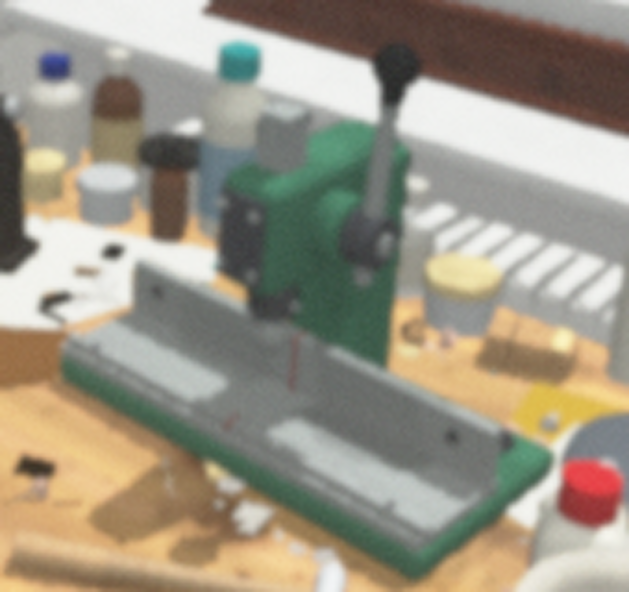

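```bash
cat >> h.py <<'E'
def plan(*wps):
    "wps: (x,y,z,yaw_deg of tool y axis) -> tool-frame travel cm & turn from current pose, cumulative"
    from scipy.spatial.transform import Rotation as Ro
    s=arm.sense(); q=s["eef_rot"]; R=Ro.from_quat(np.r_[q[1:],q[0]]).as_matrix(); p=s["tool_pos"]
    yaw=np.degrees(np.arctan2(R[1,1],R[0,1])); print("pos",p.round(4),"yaw",yaw.round(1),"w",s["grip_width"].round(4),"F",s["wrist_force"].round(1),"t",s["clock"].round(2),"down",R[2,2].round(4))
    for w in wps:
        d=(R.T@(np.array(w[:3])-p))*100; t=-(w[3]-yaw); t=(t+90)%180-90
        print(w,"travel",d.round(2),"turn",t.round(1))
E
python3 - <<'E'
from h import *
im=np.load("top0.npy",allow_pickle=True).item(); P=pts(im); z=P[...,2]
f=im["frame"]; hsv=cv2.cvtColor(f,cv2.COLOR_RGB2HSV)
g=((hsv[...,0]>55)&(hsv[...,0]<95)&(hsv[...,1]>90)).astype(np.uint8); g[:140]=0;g[260:]=0;g[:,:260]=0;g[:,365:]=0
# fence top, lip top, floor by depth
def fit(lo,hi,cols,r0,r1,n):
    m=np.zeros(z.shape,bool); m[r0:r1]=((z>lo)&(z<hi)&(g==0))[r0:r1]; m[:,:cols[0]]=0;m[:,cols[1]:]=0
    v,u=np.nonzero(m); Q=P[v,u]; print(n,len(v),Q.min(0).round(3),Q.max(0).round(3))
    l=cv2.fitLine(Q[:,:2].astype(np.float32),cv2.DIST_HUBER,0,.01,.01).ravel(); print("  dir deg",np.degrees(np.arctan2(l[1],l[0])),"pt",l[2:]); return Q
fit(.058,.08,(262,362),170,190,"fence"); fit(.032,.045,(262,362),192,215,"lip")
for c in (275,285,350,345): print(c,[(r,round(float(P[r,c,0]),3),round(float(P[r,c,2]),3),tuple(f[r,c])) for r in range(174,212,1)][::2])
red=((hsv[...,0]<8)|(hsv[...,0]>172))&(hsv[...,1]>60)
for n in("top","scene"):
    i=np.load(n+"0.npy",allow_pickle=True).item(); F=i["frame"].astype(int); r=(F[...,0]-np.maximum(F[...,1],F[...,2]))
    b=(265,165,365,215) if n=="top" else (265,230,405,325)
    for v in range(b[1],b[3]):
        for u in range(b[0],b[2]):
            if r[v,u]>25 and F[v,u,1]-F[v,u,2]<25: print(n,u,v,F[v,u],pts(i)[v,u].round(3))
E
```

```text
fence 222 [ 0.579 -0.407  0.058] [ 0.605 -0.122  0.077]
  dir deg 86.28809 pt [ 0.5920874 -0.2631769]
lip 428 [ 0.513 -0.404  0.032] [ 0.567 -0.118  0.044]
  dir deg 86.29244 pt [ 0.53273875 -0.26013705]
275 [(174, 0.623, 0.024, (np.uint8(60), np.uint8(106), np.uint8(86))), (176, 0.617, 0.025, (np.uint8(61), np.uint8(103), np.uint8(83))), (178, 0.605, 0.067, (np.uint8(119), np.uint8(127), np.uint8(122))), (180, 0.598, 0.074, (np.uint8(134), np.uint8(134), np.uint8(132))), (182, 0.594, 0.059, (np.uint8(81), np.uint8(81), np.uint8(81))), (184, 0.59, 0.031, (np.uint8(98), np.uint8(97), np.uint8(97))), (186, 0.584, 0.03, (np.uint8(98), np.uint8(97), np.uint8(97))), (188, 0.578, 0.03, (np.uint8(109), np.uint8(108), np.uint8(108))), (190, 0.571, 0.03, (np.uint8(141), np.uint8(140), np.uint8(140))), (192, 0.565, 0.031, (np.uint8(146), np.uint8(145), np.uint8(145))), (194, 0.559, 0.026, (np.uint8(143), np.uint8(143), np.uint8(143))), (196, 0.553, 0.022, (np.uint8(144), np.uint8(143), np.uint8(143))), (198, 0.546, 0.026, (np.uint8(144), np.uint8(143), np.uint8(143))), (200, 0.539, 0.033, (np.
[... 7032 characters left out ...]
 [201 169 147] [ 0.429 -0.196  0.01 ]
scene 265 301 [196 165 144] [ 0.424 -0.198  0.012]
scene 266 301 [195 165 143] [ 0.426 -0.199  0.011]
scene 265 302 [180 150 130] [ 0.425 -0.196  0.008]
scene 266 302 [180 150 130] [ 0.428 -0.197  0.006]
scene 266 303 [174 145 124] [ 0.429 -0.196  0.003]
scene 313 303 [136 110  86] [ 0.503 -0.271  0.   ]
scene 318 304 [141 114  90] [ 0.509 -0.281 -0.001]
scene 316 307 [117  91  72] [ 0.496 -0.285  0.   ]
scene 313 308 [126  99  79] [ 0.492 -0.28  -0.003]
scene 316 308 [119  93  71] [ 0.494 -0.287 -0.001]
scene 316 309 [120  93  70] [ 0.492 -0.289 -0.001]
scene 317 312 [128  99  76] [ 0.484 -0.297 -0.001]
scene 318 314 [135 105  82] [ 0.48  -0.303  0.   ]
```

The crop shows the two red centre marks, on the lip at (232,424) and on the fence from (297,335) to (293,390), plus the knob at (396,68). Next I cast these onto their planes and check them against the fence fit, and fit the hammer.

Run:
```python
from h import *
s=np.load("scene0.npy",allow_pickle=True).item(); im=np.load("top0.npy",allow_pickle=True).item()
a=np.radians(-3.7); R=np.array([[np.cos(a),-np.sin(a)],[np.sin(a),np.cos(a)]]); o=np.array([.5596,-.2624])
c=lambda u,v:(255+(u+.5)/3.7-.5,170+(v+.5)/3.7-.5)
for n,u,v,z in [("lip",232,424,.036),("fence low",293,390,.032),("fence bottom floor?",293,388,.03)]:
    w=ray(s,*c(u,v),z); print(n,w.round(4),"press",((w[:2]-o)@R*1000).round(1))
# fence plane x=27.5: intersect
for u,v in [(293,390),(295,362),(297,335)]:
    p=[ray(s,*c(u,v),z) for z in (.03,.05,.07)]; q=[((w[:2]-o)@R*1000).round(1) for w in p]; print(q)
cam=-s["R"].T@s["t"]
# knob in scene / top at z=.266
for i,(u,v) in ((s,c(396,68)),(im,(340,177))): w=ray(i,u,v,.266); print("knob",w.round(4),((w[:2]-o)@R*1000).round(1))
# lip: bright/dark profile -> depth rows
P=pts(im);f=im["frame"]
# hammer: wood handle edges via saturation, head grey
P2=P[...,2]; m=((P2>.009)&(P2<.035)).astype(np.uint8); m[:215]=0;m[262:]=0;m[:,:295]=0;m[:,362:]=0
n,l,st,ce=cv2.connectedComponentsWithStats(m); k=1+np.argmax(st[1:,4]); v,u=np.nonzero(l==k)
Q=np.array([ray(im,a,b,.012)[:2] for a,b in zip(u,v)],np.float32)
L=cv2.fitLine(Q[Q[:,1]>-.36],cv2.DIST_HUBER,0,.01,.01).ravel(); d=L[:2]*(1 if L[1]>0 else -1)
t=(Q-L[2:])@d; e=Q@np.array([-d[1],d[0]])-L[2:]@np.array([-d[1],d[0]])
print("hammer dir",np.degrees(np.arctan2(d[1],d[0])),"ends",(L[2:]+d*t.min()).round(4),(L[2:]+d*t.max()).round(4),"len",np.ptp(t),"head e",e.min(),e.max(),len(u))
plan((.438,.105,.20,13),(.438,.105,.045,13))
```

```text
lip [ 0.526  -0.2643  0.036 ] press [-33.4  -4.1]
fence low [ 0.5879 -0.2666  0.032 ] press [28.5 -2.4]
fence bottom floor? [ 0.5925 -0.2636  0.03  ] press [32.9  1. ]
[array([31.1, -0.5]), array([  5.9, -19. ]), array([-19.3, -37.4])]
[array([58.5, 19.7]), array([32.3,  0.6]), array([  6.2, -18.6])]
[array([86.6, 40.4]), array([59.4, 20.5]), array([32.2,  0.6])]
knob [ 0.5887 -0.3168  0.266 ] [ 32.6 -52.4]
knob [ 0.587  -0.3179  0.266 ] [ 30.9 -53.6]
hammer dir 116.74593 ends [ 0.4592 -0.3944] [ 0.3741 -0.2256] len 0.1890674 head e -0.027700812 0.030763209 323Traceback (most recent call last):
  File "<stdin>", line 22, in <module>
  File "h.py", line 19, in plan
    yaw=np.degrees(np.arctan2(R[1,1],R[0,1])); print("pos",p.round(4),"yaw",yaw.round(1),"w",s["grip_width"].round(4),"F",s["wrist_force"].round(1),"t",s["clock"].round(2),"down",R[2,2].round(4))
                                                                                             ^^^^^^^^^^^^^^^^^^^^^
AttributeError: 'float' object has no attribute 'round'
```

```bash
sed -i 's/s\["grip_width"\].round(4)/round(float(s["grip_width"]),4)/; s/s\["clock"\].round(2)/round(float(s["clock"]),2)/' h.py
python3 - <<'E'
from h import *
plan((.438,.105,.20,13),(.438,.105,.045,13))
E
```

```text
pos [0.2139 0.5867 0.2302] yaw 70.0 w 0.0856 F [ 0.3 -0.2 -0.7] t 0.1 down -1.0
(0.438, 0.105, 0.2, 13) travel [-37.56 -37.57   3.08] turn 57.0
(0.438, 0.105, 0.045, 13) travel [-37.56 -37.54  18.58] turn 57.0
```

>>> arm_command(hand=[8.5,8.5,8.5,8.5,8.5], travel=[[-2.5,-2.5,0.2],[-5,-5,0.4],[-7.5,-7.5,0.6],[-10,-10,0.8],[-12.5,-12.5,1.0]], turn=[0,0,0,0,0], grip_force=60)

```text
clock: 0.52
tool_pos: [0.2889, 0.4252, 0.2206]
eef_rot: [-0.0, 0.174, 0.985, -0.0]
wrist_force: [0.3, -0.4, 0.9]
grip_width: 0.0852
gripper_force: 0.0
```

>>> arm_command(hand=[8.5,8.5,8.5,8.5,8.5], travel=[[-2.5,-2.5,0.2],[-5,-5,0.4],[-7.5,-7.5,0.6],[-10,-10,0.8],[-12.5,-12.5,1.0]], turn=[0,0,0,0,0])

```text
clock: 0.93
tool_pos: [0.3634, 0.2649, 0.2108]
eef_rot: [-0.0, 0.174, 0.985, -0.0]
wrist_force: [0.4, 0.7, -0.1]
grip_width: 0.0852
gripper_force: 0.0
```

>>> arm_command(hand=[8.5,8.5,8.5,8.5,8.5], travel=[[-2.5,-2.5,0.2],[-5,-5,0.4],[-7.5,-7.5,0.6],[-10,-10,0.8],[-12.5,-12.5,1.0]], turn=[5,11,17,23,29])

```text
clock: 1.35
tool_pos: [0.438, 0.1046, 0.2009]
eef_rot: [-0.0, 0.417, 0.909, 0.0]
wrist_force: [0.5, 0.2, -0.1]
grip_width: 0.085
gripper_force: 0.0
```

>>> arm_command(hand=[8.5,8.5,8.5,8.5,8.5], travel=[[0,0,2],[0,0,4],[0,0,6],[0,0,6],[0,0,6]], turn=[7,14,21,28,28])

```text
clock: 1.77
tool_pos: [0.4365, 0.106, 0.139]
eef_rot: [-0.002, 0.624, 0.782, -0.001]
wrist_force: [0.2, -0.1, 0.1]
grip_width: 0.0847
gripper_force: 0.0
```

```bash
python3 -c "
from h import *
plan((.438,.105,.045,13))"
```

```text
pos [0.4365 0.106  0.139 ] yaw 12.8 w 0.0847 F [ 0.2 -0.1  0.1] t 1.77 down -1.0
(0.438, 0.105, 0.045, 13) travel [-0.14  0.17  9.4 ] turn -0.2
```

>>> arm_command(hand=[8.5,8.5,8.5,8.5,8.5], travel=[[0,0.1,3],[-0.1,0.1,6],[-0.1,0.1,8],[-0.1,0.1,9.3],[-0.1,0.1,9.3]], turn=[0,0,0,0,0])

```text
clock: 2.18
tool_pos: [0.4368, 0.1055, 0.0454]
eef_rot: [-0.002, 0.622, 0.783, -0.002]
wrist_force: [-0.2, -0.7, -0.2]
grip_width: 0.0849
gripper_force: 0.0
```

>>> arm_command(hand=[4,4,4,4,4], travel=[[0,0,0],[0,0,0],[0,0,0],[0,0,0],[0,0,0]], turn=[0,0,0,0,0], grip_force=60)

```text
clock: 2.6
tool_pos: [0.4407, 0.1057, 0.0505]
eef_rot: [0.001, 0.623, 0.783, 0.001]
wrist_force: [-1.6, 0.8, 6.6]
grip_width: 0.0485
gripper_force: 66.4
```

>>> arm_command(hand=[4,4,4,4,4], travel=[[0,0,0],[0,0,0],[0,0,-3],[0,0,-6],[0,0,-7.5]], turn=[0,0,0,0,0])

```text
clock: 3.02
tool_pos: [0.44, 0.1057, 0.1259]
eef_rot: [0.001, 0.623, 0.783, 0.001]
wrist_force: [2.1, 0.0, -3.9]
grip_width: 0.0489
gripper_force: 65.9
```

```bash
python3 -c "
from h import *
im=optics.get_image('top');save(im,'grip1.png',(145,190,275,270),5)
plan((.45,-.13,.12,-3.7),(.45,-.13,.01,-3.7))"
```

```text
pos [0.4418 0.1059 0.1286] yaw 13.0 w 0.0488 F [ 3.5  0.5 -2. ] t 3.07 down -1.0
(0.45, -0.13, 0.12, -3.7) travel [-23.16  -4.51   0.85] turn 16.7
(0.45, -0.13, 0.01, -3.7) travel [-23.15  -4.6   11.85] turn 16.7
```

>>> arm_command(hand=[4,4,4,4,4], travel=[[-3,-0.5,0],[-7,-1.3,0],[-11,-2.2,0],[-15,-3,0],[-19,-3.7,0]], turn=[0,0,0,0,0])

```text
clock: 3.48
tool_pos: [0.4441, -0.0891, 0.1215]
eef_rot: [-0.001, 0.622, 0.783, -0.0]
wrist_force: [1.5, 0.9, -5.7]
grip_width: 0.0487
gripper_force: 65.7
```

>>> arm_command(hand=[4,4,4,4,4], travel=[[-3,-0.6,1],[-4.1,-0.8,3],[-4.1,-0.8,6],[-4.1,-0.8,8],[-4.1,-0.8,9]], turn=[4,10,16.7,16.7,16.7])

```text
clock: 3.9
tool_pos: [0.4433, -0.1284, 0.0283]
eef_rot: [-0.004, 0.73, 0.683, -0.002]
wrist_force: [-1.0, 0.8, -6.9]
grip_width: 0.0483
gripper_force: 65.5
```

```bash
python3 -c "
from h import *
plan((.45,-.13,.012,-3.7))"
```

```text
pos [ 0.4433 -0.1284  0.0283] yaw -3.8 w 0.0483 F [-1.   0.8 -6.9] t 3.9 down -1.0
(0.45, -0.13, 0.012, -3.7) travel [-0.12  0.69  1.63] turn -0.1
```

View pics/grip1.png

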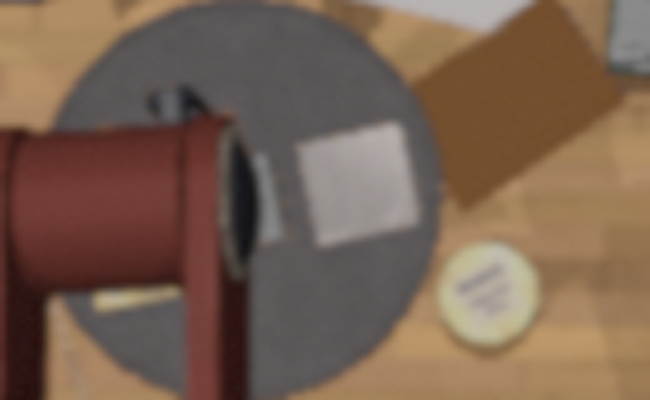

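The arm hides most of the top view. The steel block and tin are undisturbed, and an edge of the die is visible in the gripper at about (270,200). Now I set it down.

>>> arm_command(hand=[4,4,4,4], travel=[[0,0,0.8],[0,0,1.2],[0,0,1.6],[0,0,1.6]], turn=[0,0,0,0])

```text
clock: 4.23
tool_pos: [0.4475, -0.1295, 0.0175]
eef_rot: [0.0, 0.73, 0.684, 0.0]
wrist_force: [-0.5, 1.2, -5.2]
grip_width: 0.0488
gripper_force: 65.6
```

>>> arm_command(hand=[4,4,4,4], travel=[[0,0,0.3],[0,0,0.5],[0,0,0.7],[0,0,0.7]], turn=[0,0,0,0])

```text
clock: 4.57
tool_pos: [0.4471, -0.1296, 0.0103]
eef_rot: [0.0, 0.73, 0.684, 0.0]
wrist_force: [0.2, 0.3, -4.5]
grip_width: 0.0484
gripper_force: 65.7
```

>>> arm_command(hand=[4,4,4], travel=[[0,0,0.2],[0,0,0.4],[0,0,0.4]], turn=[0,0,0])

```text
clock: 4.82
tool_pos: [0.4479, -0.1299, 0.0099]
eef_rot: [-0.001, 0.73, 0.684, -0.0]
wrist_force: [-12.0, 5.7, 20.5]
grip_width: 0.0488
gripper_force: 68.7
```

>>> arm_command(hand=[8.5,8.5,8.5,8.5,8.5], travel=[[0,0,-0.2],[0,0,-0.2],[0,0,-0.2],[0,0,-3],[0,0,-7]], turn=[0,0,0,0,0])

```text
clock: 5.23
tool_pos: [0.4438, -0.1281, 0.0729]
eef_rot: [-0.004, 0.73, 0.684, -0.002]
wrist_force: [0.3, -0.7, -0.5]
grip_width: 0.0851
gripper_force: 0.0
```

Run:
```python
from h import *
s=arm.sense(); print(s["joint_positions"].round(2), s["tool_pos"].round(3))
im=optics.get_image('scene'); P=pts(im);z=P[...,2]
# die top in scene view: cast
m=((z>.024)&(z<.036)&(P[...,0]>.40)&(P[...,0]<.50)&(P[...,1]<-.08)&(P[...,1]>-.18)).astype(np.uint8)
c=max(cv2.findContours(m,0,1)[0],key=cv2.contourArea); 
w=np.array([ray(im,a,b,.03)[:2] for a,b in c[:,0]],np.float32)*1000
print(cv2.minAreaRect(w),cv2.contourArea(c)); save(im,"s1.png",(150,170,400,340),3)
plan((.448,-.13,.10,-3.7))
```

```text
[-0.44 -0.18  2.12  0.    1.22 -0.38] [ 0.444 -0.128  0.073]
((443.891357421875, -133.56541442871094), (69.91803741455078, 54.230674743652344), 86.11756896972656) 350.0
pos [ 0.4508 -0.1312  0.0842] yaw -3.7 w 0.0847 F [ 5.6 -1.8  5.1] t 5.28 down -1.0
(0.448, -0.13, 0.1, -3.7) travel [ 0.1  -0.27 -1.59] turn -0.0
```

View pics/s1.png

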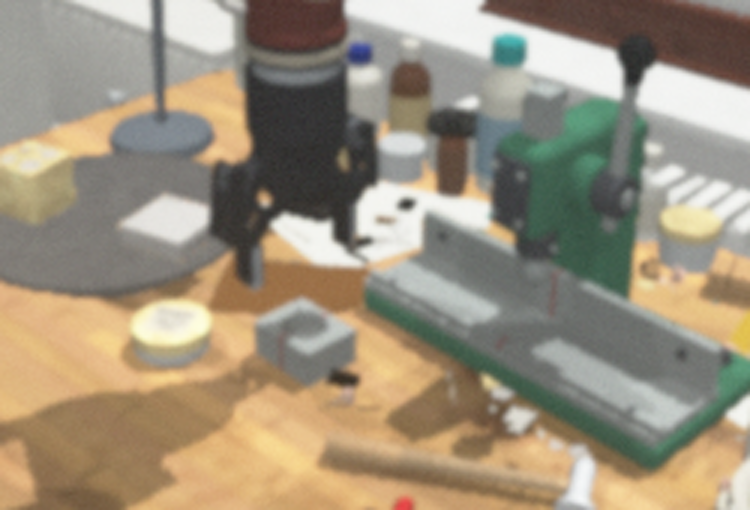

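The die is standing flat on the table at about (305,340), with its red line on the front face at (283,340). It lies square to the press, so I turn the gripper 90° and regrip across the 64 mm.

>>> arm_command(hand=[8.5,8.5,8.5,8.5,8.5], travel=[[0,-0.2,-1],[0,-0.2,-1],[0,-0.2,-1],[0,-0.2,-1],[0,-0.2,-1]], turn=[6,12,18,24,30])

```text
clock: 5.7
tool_pos: [0.4455, -0.1298, 0.0866]
eef_rot: [0.001, 0.883, 0.469, 0.0]
wrist_force: [-0.3, 0.8, 0.4]
grip_width: 0.0852
gripper_force: 0.0
```

>>> arm_command(hand=[8.5,8.5,8.5,8.5,8.5], travel=[[0,0,0],[0,0,0],[0,0,0],[0,0,0],[0,0,0]], turn=[6,12,18,24,30])

```text
clock: 6.12
tool_pos: [0.4455, -0.1297, 0.0864]
eef_rot: [0.0, 0.974, 0.225, 0.0]
wrist_force: [0.0, 0.5, -0.7]
grip_width: 0.0848
gripper_force: 0.0
```

>>> arm_command(hand=[8.5,8.5,8.5,8.5,8.5], travel=[[0,0,0],[0,0,0],[0,0,0],[0,0,0],[0,0,0]], turn=[6,12,18,24,30])

```text
clock: 6.53
tool_pos: [0.4455, -0.1297, 0.0864]
eef_rot: [0.0, 0.999, -0.035, 0.0]
wrist_force: [0.3, -0.7, -0.4]
grip_width: 0.0853
gripper_force: 0.0
```

```bash
python3 -c "
from h import *
plan((.4475,-.131,.012,-93.7))"
```

```text
pos [ 0.4455 -0.1297  0.0864] yaw -94.0 w 0.0853 F [ 0.3 -0.7 -0.4] t 6.53 down -1.0
(0.4475, -0.131, 0.012, -93.7) travel [0.2  0.11 7.44] turn -0.3
```

>>> arm_command(hand=[8.5,8.5,8.5,8.5,8.5], travel=[[0.2,0.1,2],[0.2,0.1,4.5],[0.2,0.1,6.5],[0.2,0.1,7.1],[0.2,0.1,7.1]], turn=[0,0,0,0,0])

```text
clock: 6.95
tool_pos: [0.4456, -0.13, 0.0134]
eef_rot: [-0.001, 0.999, -0.033, -0.002]
wrist_force: [-0.1, -0.5, -1.2]
grip_width: 0.085
gripper_force: 0.0
```

>>> arm_command(hand=[5,5,5,5,5], travel=[[0,0,0],[0,0,0],[0,0,0],[0,0,0],[0,0,0]], turn=[0,0,0,0,0], grip_force=60)

```text
clock: 7.37
tool_pos: [0.4489, -0.1314, 0.0175]
eef_rot: [0.001, 0.999, -0.033, 0.002]
wrist_force: [-0.6, 0.4, 6.5]
grip_width: 0.062
gripper_force: 67.3
```

```bash
python3 -c "
from h import *
a=np.radians(-3.7); o=np.array([.559,-.2645]);
w=o+.109*np.array([-np.sin(a),np.cos(a)])
plan((*w,.12,-93.7),(*w,.05,-93.7))"
```

```text
pos [ 0.4489 -0.1314  0.0175] yaw -93.7 w 0.062 F [-0.6  0.4  6.5] t 7.37 down -1.0
(np.float64(0.5660340215995725), np.float64(-0.1557271976083325), 0.12, -93.7) travel [ 11.89   1.68 -10.2 ] turn -0.0
(np.float64(0.5660340215995725), np.float64(-0.1557271976083325), 0.05, -93.7) travel [11.86  1.67 -3.2 ] turn -0.0
```

>>> arm_command(hand=[5,5,5,5,5], travel=[[0,0,-3],[0,0,-6.5],[0,0,-9],[2,0.3,-9.5],[4.5,0.6,-9.5]], turn=[0,0,0,0,0])

```text
clock: 7.78
tool_pos: [0.4923, -0.14, 0.1129]
eef_rot: [0.001, 0.999, -0.033, 0.002]
wrist_force: [0.3, -0.8, -6.3]
grip_width: 0.0618
gripper_force: 71.0
```

>>> arm_command(hand=[5,5,5,5,5], travel=[[2.5,0.4,0],[5,0.7,0],[7.0,1.0,0],[7.4,1.0,0],[7.4,1.0,0]], turn=[0,0,0,0,0])

```text
clock: 8.2
tool_pos: [0.5647, -0.1542, 0.1092]
eef_rot: [-0.0, 0.999, -0.032, -0.001]
wrist_force: [-0.1, 1.1, -5.8]
grip_width: 0.0614
gripper_force: 71.0
```

```bash
python3 -c "
from h import *
plan((.5675,-.155,.05,-93.7))
im=optics.get_image('scene');save(im,'s2.png',(230,170,400,300),4)
"
```

```text
pos [ 0.5647 -0.1542  0.1092] yaw -93.7 w 0.0614 F [-0.1  1.1 -5.8] t 8.2 down -1.0
(0.5675, -0.155, 0.05, -93.7) travel [0.29 0.06 5.92] turn -0.0
```

View pics/s2.png

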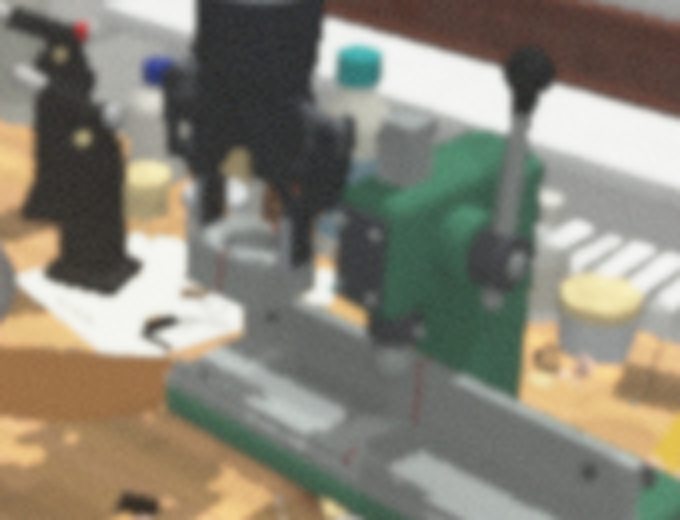

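The die is held level over the left end of the channel at about (250,260), red line facing the front, and the gripper is clear of the press head. I lower it.

>>> arm_command(hand=[5,5,5,5,5], travel=[[0.2,0,1],[0.2,0,2.5],[0.2,0,3.3],[0.2,0,4.1],[0.2,0,4.1]], turn=[0,0,0,0,0])

```text
clock: 8.67
tool_pos: [0.5644, -0.1536, 0.0664]
eef_rot: [-0.001, 0.999, -0.033, -0.002]
wrist_force: [-0.3, 0.3, -5.4]
grip_width: 0.0617
gripper_force: 70.9
```

>>> arm_command(hand=[5,5,5,5,5], travel=[[0,0,0.3],[0,0,0.6],[0,0,0.9],[0,0,1.1],[0,0,1.1]], turn=[0,0,0,0,0])

```text
clock: 9.08
tool_pos: [0.5666, -0.1544, 0.0581]
eef_rot: [-0.0, 0.999, -0.033, -0.0]
wrist_force: [-0.5, -0.5, -4.3]
grip_width: 0.0614
gripper_force: 70.9
```

>>> arm_command(hand=[5,5,5,5,5], travel=[[0,0,0.3],[0,0,0.6],[0,0,0.8],[0,0,1.0],[0,0,1.0]], turn=[0,0,0,0,0])

```text
clock: 9.5
tool_pos: [0.5666, -0.1544, 0.0479]
eef_rot: [-0.0, 0.999, -0.033, -0.0]
wrist_force: [0.2, 0.5, -4.8]
grip_width: 0.0614
gripper_force: 71.0
```

>>> arm_command(hand=[5,5,5,5], travel=[[0,0,0.2],[0,0,0.4],[0,0,0.5],[0,0,0.5]], turn=[0,0,0,0])

```text
clock: 9.83
tool_pos: [0.5674, -0.1547, 0.0475]
eef_rot: [0.0, 0.999, -0.032, -0.0]
wrist_force: [-10.5, 3.2, 15.7]
grip_width: 0.062
gripper_force: 73.3
```

>>> arm_command(hand=[8.5,8.5,8.5,8.5,8.5], travel=[[0,0,-0.3],[0,0,-0.3],[0,0,-0.3],[0,0,-3],[0,0,-7]], turn=[0,0,0,0,0])

```text
clock: 10.25
tool_pos: [0.5634, -0.1532, 0.1088]
eef_rot: [-0.002, 0.999, -0.033, -0.005]
wrist_force: [0.7, 0.8, -0.7]
grip_width: 0.0853
gripper_force: 0.0
```

>>> arm_command(hand=[8.5,8.5,8.5,8.5,8.5], travel=[[-2,0,-1.5],[-6,0,-2],[-10,0,-2],[-14,0,-2],[-16,2,-2]], turn=[0,0,0,0,0])

```text
clock: 10.67
tool_pos: [0.4025, -0.1614, 0.1319]
eef_rot: [-0.001, 1.0, -0.031, -0.001]
wrist_force: [0.1, -1.2, -0.5]
grip_width: 0.0848
gripper_force: 0.0
```

Run:
```python
from h import *
plan((.408,-.2925,.12,-153.3))
im=optics.get_image('scene'); P=pts(im);z=P[...,2]
a=np.radians(-3.7); R=np.array([[np.cos(a),-np.sin(a)],[np.sin(a),np.cos(a)]]); o=np.array([.5596,-.2635])
Q=(P[...,:2]-o)@R
m=((z>.055)&(z<.066)&(abs(Q[...,0])<.045)&(Q[...,1]>.05)&(Q[...,1]<.17)).astype(np.uint8)
c=max(cv2.findContours(m,0,1)[0],key=cv2.contourArea)
w=np.array([(ray(im,a,b,.06)[:2]-o)@R for a,b in c[:,0]],np.float32)*1000
print(cv2.minAreaRect(w)); np.save("s3.npy",im,allow_pickle=True)
```

```text
pos [ 0.4025 -0.1614  0.1319] yaw -93.6 w 0.0848 F [ 0.1 -1.2 -0.5] t 10.67 down -1.0
(0.408, -0.2925, 0.12, -153.3) travel [ 1.37 13.05  1.16] turn 59.7
((4.131078720092773, 96.16290283203125), (68.57331848144531, 98.0478286743164), 1.4294836521148682)
```

>>> arm_command(hand=[8.5,8.5,8.5,8.5,8.5], travel=[[0.3,2.6,0],[0.6,5.2,0],[0.8,7.8,0],[1.1,10.4,0],[1.4,13.0,0]], turn=[6,12,18,24,30])

```text
clock: 11.13
tool_pos: [0.4114, -0.2962, 0.1335]
eef_rot: [0.0, 0.956, -0.293, 0.0]
wrist_force: [0.6, -0.3, -0.3]
grip_width: 0.0847
gripper_force: 0.0
```

>>> arm_command(hand=[8.5,8.5,8.5,8.5,8.5], travel=[[0,0,1],[0,0,2],[0,0,3],[0,0,4],[0,0,5]], turn=[6,12,18,24,29.7])

```text
clock: 11.55
tool_pos: [0.4115, -0.2951, 0.0829]
eef_rot: [0.0, 0.849, -0.528, 0.0]
wrist_force: [-0.1, 0.2, 0.6]
grip_width: 0.0848
gripper_force: 0.0
```

Run:
```python
from h import *
plan((.408,-.2925,.012,-153.3))
im=np.load("s3.npy",allow_pickle=True).item(); P=pts(im)
a=np.radians(-3.7); R=np.array([[np.cos(a),-np.sin(a)],[np.sin(a),np.cos(a)]]); o=np.array([.5596,-.2635])
Q=(P[...,:2]-o)@R*1000; z=P[...,2]*1000
for lo in range(-44,28,4):
    m=(Q[...,0]>lo)&(Q[...,0]<lo+4)
    print(lo,[int(np.median(z[m&(Q[...,1]>y)&(Q[...,1]<y+8)])) if (m&(Q[...,1]>y)&(Q[...,1]<y+8)).sum() else None for y in range(60,152,8)])
```

```text
pos [ 0.4115 -0.2951  0.0829] yaw -153.8 w 0.0848 F [-0.1  0.2  0.6] t 11.55 down -1.0
(0.408, -0.2925, 0.012, -153.3) travel [-0.39  0.2   7.09] turn -0.5
-44 [12, 7, 7, 7, 10, 14, 12, 11, 11, 9, 3, 3]
-40 [20, 22, 17, 24, 21, 22, 21, 20, 20, 18, 17, 1]
-36 [33, 32, 32, 32, 32, 32, 32, 31, 33, 32, 33, 2]
-32 [35, 34, 35, 35, 35, 35, 35, 34, 34, 35, 35, None]
-28 [33, 41, 47, 43, 46, 45, 45, 47, 43, 49, 43, None]
-24 [None, 34, 43, 59, 57, 56, 58, 48, 54, 49, 42, None]
-20 [29, 47, 46, 58, 59, 59, 59, 59, 59, 59, None, None]
-16 [29, 29, 52, 59, None, None, None, 57, 59, 58, 57, None]
-12 [29, 29, 47, 59, None, None, None, 57, 59, None, 57, None]
-8 [28, 34, 41, 59, None, None, None, None, 54, 58, 58, None]
-4 [28, 39, 49, 59, None, None, None, 47, 55, 59, 59, None]
0 [28, 38, 49, 59, None, 47, 47, 47, 54, 59, None, None]
4 [29, 28, 50, 59, None, 46, 46, 50, 56, 59, None, None]
8 [28, 30, 46, 59, None, 48, 46, 51, 59, 59, 56, None]
12 [29, 33, 38, 59, 58, 57, 49, 52, 58, 59, None, None]
16 [29, 46, 50, 60, 59, 57, 54, 57, 59, 58, None, None]
20 [29, 36, 42, 59, 59, 58, 59, 59, 58, 58, None, None]
24 [47, 46, 54, 64, 62, 65, 61, 63, 65, 64, None, None]
```

The depth grid confirms that the die is seated flat in the channel: its top is at 59–60 mm, it spans y about 79–145, and it fits between lip and fence. Next I pick up the hammer.

>>> arm_command(hand=[8.5,8.5,8.5,8.5,8.5], travel=[[-0.4,0.2,2],[-0.4,0.2,4.5],[-0.4,0.2,6.5],[-0.4,0.2,7.7],[-0.4,0.2,7.7]], turn=[-0.5,-0.5,-0.5,-0.5,-0.5])

```text
clock: 11.97
tool_pos: [0.406, -0.2904, 0.0033]
eef_rot: [-0.001, 0.853, -0.522, -0.003]
wrist_force: [-0.4, 0.1, -0.7]
grip_width: 0.0848
gripper_force: 0.0
```

>>> arm_command(hand=[5,3,1,1,1], travel=[[0,0,0],[0,0,0],[0,0,0],[0,0,0],[0,0,0]], turn=[0,0,0,0,0], grip_force=110)

```text
clock: 12.38
tool_pos: [0.4083, -0.2926, 0.0074]
eef_rot: [0.0, 0.853, -0.522, 0.001]
wrist_force: [-0.3, -0.7, -0.2]
grip_width: 0.0251
gripper_force: 0.0
```

>>> arm_command(hand=[1,1,1,1,1], travel=[[0,0,0],[0,0,0],[0,0,0],[0,0,0],[0,0,0]], turn=[0,0,0,0,0])

```text
clock: 12.8
tool_pos: [0.4082, -0.2925, 0.0076]
eef_rot: [0.0, 0.853, -0.522, 0.001]
wrist_force: [-1.2, 1.6, 5.4]
grip_width: 0.0126
gripper_force: 107.9
```

>>> arm_command(hand=[1,1,1,1,1], travel=[[0,0,-2],[0,0,-5],[0,0,-9],[0,0,-13],[0,0,-13]], turn=[0,0,0,0,0])

```text
clock: 13.22
tool_pos: [0.4115, -0.2955, 0.1456]
eef_rot: [0.002, 0.853, -0.522, 0.008]
wrist_force: [1.6, -2.0, 0.1]
grip_width: 0.0122
gripper_force: 108.2
```

```bash
cat >> h.py <<'E'
def pw(x,y,o=(.5596,-.2635),a=np.radians(-3.7)):
    "press mm -> world xy"
    return np.array(o)+np.array([[np.cos(a),-np.sin(a)],[np.sin(a),np.cos(a)]])@np.array([x,y])/1000
E
python3 - <<'E'
from h import *
w=pw(-102,183); print(w)
plan((.38,-.2,.14,-123),(*w,.14,-93.7))
im=optics.get_image('scene');save(im,'s4.png',(200,160,420,350),3)
E
```

```text
[ 0.46962202 -0.07429915]
pos [ 0.4115 -0.2955  0.1456] yaw -152.9 w 0.0122 F [ 1.6 -2.   0.1] t 13.22 down -0.9999
(0.38, -0.2, 0.14, -123) travel [-9.95 -1.54  0.42] turn -29.9
(np.float64(0.46962201934652903), np.float64(-0.07429914641438953), 0.14, -93.7) travel [-17.06 -15.24   0.38] turn -59.2
```

View pics/s4.png

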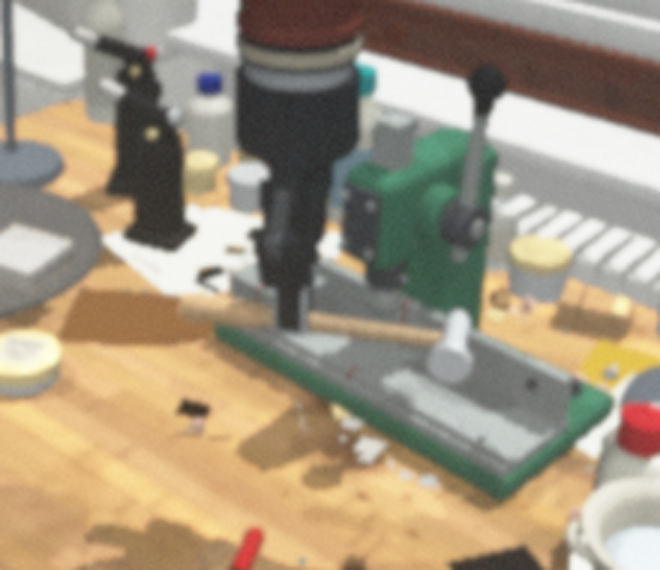

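The hammer is held by its handle at (290,315), about level, with its head at (455,345). Next I swing it round to the left end of the channel.

>>> arm_command(hand=[1,1,1,1,1], travel=[[-2,-0.3,0],[-4,-0.6,0],[-6,-0.9,0],[-8,-1.2,0],[-10,-1.5,0]], turn=[-6,-12,-18,-24,-30])

```text
clock: 13.68
tool_pos: [0.374, -0.1944, 0.134]
eef_rot: [-0.001, 0.96, -0.281, -0.002]
wrist_force: [0.4, 0.3, -1.7]
grip_width: 0.0124
gripper_force: 108.2
```

>>> arm_command(hand=[1,1,1,1,1], travel=[[0,0,0],[0,0,0],[0,0,0],[0,0,0],[0,0,0]], turn=[-6,-12,-18,-24,-29.5])

```text
clock: 14.1
tool_pos: [0.3744, -0.1951, 0.1341]
eef_rot: [-0.001, 1.0, -0.027, -0.002]
wrist_force: [-0.0, -0.6, -1.8]
grip_width: 0.0124
gripper_force: 108.2
```

Run:
```python
from h import *
w=pw(-102,183)
plan((*w,.14,-93.7),(*w,.05,-93.7))
```

```text
pos [ 0.3744 -0.1951  0.1341] yaw -93.1 w 0.0124 F [-0.  -0.6 -1.8] t 14.1 down -1.0
(np.float64(0.46962201934652903), np.float64(-0.07429914641438953), 0.14, -93.7) travel [  8.85 -12.59  -0.59] turn 0.6
(np.float64(0.46962201934652903), np.float64(-0.07429914641438953), 0.05, -93.7) travel [  8.87 -12.57   8.41] turn 0.6
```

>>> arm_command(hand=[1,1,1,1,1], travel=[[1,-3.5,0],[2.5,-7,0],[5,-10,0],[7.5,-12.5,0],[8.9,-12.6,0]], turn=[0.6,0.6,0.6,0.6,0.6])

```text
clock: 14.52
tool_pos: [0.4724, -0.0715, 0.1342]
eef_rot: [-0.001, 0.999, -0.033, -0.001]
wrist_force: [0.1, -0.3, -1.4]
grip_width: 0.0123
gripper_force: 108.5
```

>>> arm_command(hand=[1,1,1,1,1], travel=[[0,0,2],[0,0,5],[0,0,7.5],[0,0,8.4],[0,0,8.4]], turn=[0,0,0,0,0])

```text
clock: 14.93
tool_pos: [0.4682, -0.0744, 0.0477]
eef_rot: [-0.001, 0.999, -0.035, -0.005]
wrist_force: [-0.9, 0.8, -2.5]
grip_width: 0.0126
gripper_force: 108.4
```

Run:
```python
from h import *
w=pw(-102,183)
plan((*w,.05,-93.7))
im=optics.get_image('scene');np.save("s5.npy",im,allow_pickle=True); P=pts(im)
a=np.radians(-3.7); R=np.array([[np.cos(a),-np.sin(a)],[np.sin(a),np.cos(a)]]); o=np.array([.5596,-.2635])
Q=(P[...,:2]-o)@R*1000; z=P[...,2]*1000
m=(abs(Q[...,0])<25)&(Q[...,1]>140)&(Q[...,1]<230)&(z>35)
print("head",m.sum(),Q[m].min(0),Q[m].max(0),np.percentile(z[m],[2,50,98]))
m=(Q[...,0]>-85)&(Q[...,0]<-20)&(Q[...,1]>160)&(Q[...,1]<200)&(z>30)&(z<80)
for lo in range(-85,-15,10):
    k=m&(Q[...,0]>lo)&(Q[...,0]<lo+10); print(lo,k.sum(),np.percentile(z[k],[5,50,95]).round() if k.sum() else 0, Q[k][:,1].mean() if k.sum() else 0)
```

```text
pos [ 0.4682 -0.0744  0.0477] yaw -94.0 w 0.0126 F [-0.9  0.8 -2.5] t 14.93 down -1.0
(np.float64(0.46962201934652903), np.float64(-0.07429914641438953), 0.05, -93.7) travel [ 0.14 -0.02 -0.23] turn -0.3
head 145 [-24.85374026 140.22273622] [  8.99993606 207.22937272] [45.64638618 55.66070524 64.56569527]
-85 13 [46. 53. 55.] 178.61013346435578
-75 18 [46. 53. 56.] 178.32803356515464
-65 13 [48. 54. 55.] 178.49871524912777
-55 15 [48. 53. 55.] 178.97401487645456
-45 15 [46. 51. 56.] 178.56588033001108
-35 14 [47. 53. 55.] 179.30427394168024
-25 7 [46. 51. 54.] 178.07832692452553
```

>>> arm_command(hand=[1,1,1,1,1], travel=[[0.1,1.5,-0.2],[0.1,3,-0.2],[0.1,4.5,-0.2],[0.1,5.5,-0.2],[0.1,4.5,-0.2]], turn=[-0.3,-0.3,-0.3,-0.3,-0.3])

```text
clock: 15.4
tool_pos: [0.4711, -0.1234, 0.0563]
eef_rot: [0.001, 0.999, -0.034, 0.002]
wrist_force: [0.9, 0.3, -2.7]
grip_width: 0.0123
gripper_force: 108.6
```

>>> arm_command(hand=[1,1,1,1,1], travel=[[0,1,0],[0,2.5,0],[0,4,0],[0,5,0],[0,4,0]], turn=[0,0,0,0,0])

```text
clock: 15.82
tool_pos: [0.4679, -0.1629, 0.0554]
eef_rot: [0.001, 0.999, -0.034, 0.001]
wrist_force: [1.0, -0.3, -3.0]
grip_width: 0.0118
gripper_force: 108.7
```

```bash
cat >> h.py <<'E'
def die(im):
    "front rim/face of the die in press mm: y extents from depth points above lip level"
    P=pts(im); Q=(P[...,:2]-pw(0,0))@np.c_[(pw(1000,0)-pw(0,0)),(pw(0,1000)-pw(0,0))]*1000; z=P[...,2]*1000
    m=(Q[...,0]>-30)&(Q[...,0]<-21)&(z>42)&(z<58)&(abs(Q[...,1])<150)
    v,u=np.nonzero(m); F=im["frame"].astype(int); r=F[...,0]-(F[...,1]+F[...,2])/2
    print("front face y",np.percentile(Q[m][:,1],[1,50,99]).round(1),m.sum())
    if m.sum():
        k=r[v,u]; b=k>max(10,.6*k.max()); print("red max",k.max(),"red px",u[b].tolist(),v[b].tolist(),"y",np.average(Q[v[b],u[b],1],weights=k[b]).round(1) if b.any() else None)
E
python3 - <<'E'
from h import *
plan((*pw(-102,98),.05,-93.7)); im=optics.get_image('scene'); die(im)
E
```

```text
pos [ 0.4679 -0.1629  0.0554] yaw -93.9 w 0.0118 F [ 1.  -0.3 -3. ] t 15.82 down -1.0
(np.float64(0.4641367731450276), np.float64(-0.15912197396752475), 0.05, -93.7) travel [-0.41 -0.35  0.54] turn -0.2
front face y [-10.4  22.8  79.1] 131
red max 36.0 red px [290] [259] y 91.6
```

>>> arm_command(hand=[1,1,1,1,1], travel=[[-0.4,0,0.5],[-0.4,0.9,0.5],[-0.4,1.8,0.5],[-0.4,2.6,0.5],[-0.4,1.0,0.5]], turn=[0,0,0,0,0])

```text
clock: 16.28
tool_pos: [0.463, -0.1737, 0.0499]
eef_rot: [0.001, 0.999, -0.034, 0.001]
wrist_force: [0.3, 0.5, -2.7]
grip_width: 0.0124
gripper_force: 108.7
```

Run:
```python
from h import *
plan((*pw(-102,60),.05,-93.7)); im=optics.get_image('scene'); np.save("s6.npy",im,allow_pickle=True); die(im)
F=im["frame"].astype(int); r=F[...,0]-(F[...,1]+F[...,2])/2
P=pts(im); 
# redness relative to local row median, in gray pixels
for v in range(240,305,2):
    row=[(u,int(r[v,u]-np.median(r[v,u-6:u+7]))) for u in range(285,370)]
    row=[x for x in row if x[1]>9]; 
    if row: print(v,row)
save(im,"s6.png",(265,190,405,310),4)
```

```text
pos [ 0.463  -0.1737  0.0499] yaw -93.9 w 0.0124 F [ 0.3  0.5 -2.7] t 16.28 down -1.0
(np.float64(0.46168454543141524), np.float64(-0.19704276746186755), 0.05, -93.7) travel [ 0.03  2.34 -0.  ] turn -0.2
front face y [-24.6   8.8  80.6] 124
red max 46.5 red px [292, 293, 295, 293, 294, 295] [261, 261, 261, 262, 262, 262] y 79.2
244 [(290, 10), (313, 27), (314, 43), (315, 38), (316, 23), (352, 11), (353, 10)]
246 [(313, 20), (314, 30), (315, 32), (316, 30), (317, 21), (318, 12), (352, 11), (353, 12)]
248 [(315, 11), (316, 18), (317, 23), (318, 26), (319, 26), (320, 18)]
250 [(318, 21), (319, 32), (320, 31), (321, 22)]
256 [(364, 12), (365, 13), (366, 10)]
258 [(295, 10), (296, 17), (297, 21), (298, 15), (361, 12), (362, 17)]
260 [(335, 12), (336, 11), (362, 18)]
262 [(291, 13), (292, 15), (293, 12), (334, 14), (335, 12), (361, 12), (362, 18), (363, 16)]
264 [(288, 11), (361, 17)]
266 [(361, 16), (362, 11)]
272 [(317, 12), (318, 17)]
274 [(317, 12), (318, 13)]
276 [(317, 13), (318, 11)]
278 [(317, 14), (318, 12)]
280 [(317, 14), (318, 10)]
282 [(317, 16), (318, 16)]
284 [(316, 13), (317, 10)]
286 [(285, 10)]
302 [(321, 18), (322, 15)]
```

View pics/s6.png

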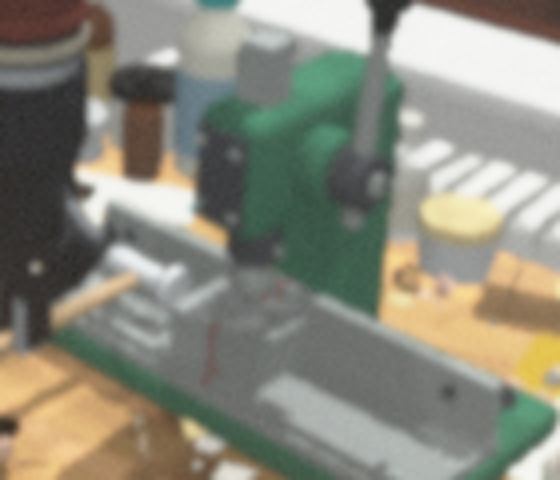

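The die is under the punch. Its red line on the front face runs along column 212 (rows 325–365), just above the lip mark at (208,378), so it is near centre. I compute the offset from these pixels.

```bash
cat >> h.py <<'E'
def plane_y(im,u,v,xp):
    "intersect pixel ray with press plane x=xp mm -> (y,z) mm"
    R=np.c_[(pw(1000,0)-pw(0,0)),(pw(0,1000)-pw(0,0))]
    a=np.r_[(ray(im,u,v,0.)[:2]-pw(0,0))@R*1000,0]; b=np.r_[(ray(im,u,v,.1)[:2]-pw(0,0))@R*1000,100]
    t=(xp-a[0])/(b[0]-a[0]); return (a+t*(b-a))[1:]
def redline(im,v0,v1,xp,u0=300,u1=345):
    F=im["frame"].astype(float); r=F[...,0]-(F[...,1]+F[...,2])/2; out=[]
    for v in range(v0,v1):
        row=r[v,u0:u1]; d=row-np.median(row); k=np.argmax(d)
        if d[k]>8:
            s=slice(max(k-2,0),k+3); w=np.clip(d[s],0,None); u=u0+np.average(np.arange(u1-u0)[s],weights=w)
            y,z=plane_y(im,u,v,xp); out.append((v,round(u,1),round(float(y),1),round(float(z),1)))
    return out
E
python3 - <<'E'
from h import *
b=np.load("s5.npy",allow_pickle=True).item(); a=np.load("s6.npy",allow_pickle=True).item()
print("lip before (plane -31.5)",redline(b,278,292,-31.5))
print("fence before",redline(b,258,280,27.5,328,342))
print("die now, plane -25",redline(a,268,283,-25))
print("lip now",redline(a,282,292,-31.5))
E
```

```text
lip before (plane -31.5) [(282, np.float64(317.9), -2.6, 40.9), (283, np.float64(317.5), -1.6, 37.7), (284, np.float64(316.4), 1.4, 33.5), (285, np.float64(316.0), 2.4, 30.3), (286, np.float64(316.1), 2.0, 27.8), (289, np.float64(300.5), 48.7, -4.2), (290, np.float64(300.8), 47.8, -6.6), (291, np.float64(300.9), 47.2, -9.1)]
fence before [(260, np.float64(335.4), -3.0, 74.5), (261, np.float64(334.7), -1.4, 71.0), (262, np.float64(334.3), -0.5, 67.9), (263, np.float64(334.3), -0.7, 65.3), (264, np.float64(334.2), -0.6, 62.6), (265, np.float64(334.4), -1.3, 60.1), (266, np.float64(334.1), -0.9, 57.2), (267, np.float64(334.2), -1.2, 54.6), (268, np.float64(333.9), -0.7, 51.7), (269, np.float64(334.1), -1.4, 49.2), (270, np.float64(333.8), -0.8, 46.2), (271, np.float64(333.6), -0.4, 43.3), (272, np.float64(333.5), -0.4, 40.5), (273, np.float64(333.4), -0.3, 37.7), (274, np.float64(333.4), -0.5, 35.0), (275, np.float64(333.3), -0.6, 32.2)]
die now, plane -25 [(270, np.float64(318.5), 2.9, 67.4), (271, np.float64(318.2), 3.6, 64.4), (272, np.float64(317.9), 4.4, 61.4), (273, np.float64(317.6), 4.9, 58.5), (274, np.float64(317.6), 4.8, 55.9), (275, np.float64(317.4), 5.3, 53.0), (276, np.float64(317.3), 5.4, 50.2), (277, np.float64(317.4), 4.8, 47.8), (278, np.float64(317.3), 5.0, 45.0), (279, np.float64(317.2), 5.1, 42.3), (280, np.float64(317.3), 4.7, 39.7), (281, np.float64(317.6), 3.7, 37.5), (282, np.float64(317.6), 3.4, 34.9)]
lip now [(282, np.float64(317.6), -1.8, 40.5), (283, np.float64(317.1), -0.4, 37.1), (284, np.float64(316.2), 1.9, 33.2), (285, np.float64(315.9), 2.5, 30.2), (286, np.float64(316.1), 2.0, 27.8), (288, np.float64(300.0), 50.6, -2.2), (289, np.float64(300.6), 48.7, -4.1), (290, np.float64(300.8), 47.7, -6.5), (291, np.float64(300.9), 47.2, -9.1)]
```

>>> arm_command(hand=[1,1,1,1,1], travel=[[0,1.0,0],[0,1.8,0],[0,2.5,0],[0,2.5,0],[0,0.8,0]], turn=[0,0,0,0,0])

```text
clock: 16.75
tool_pos: [0.4625, -0.1814, 0.05]
eef_rot: [0.001, 0.999, -0.035, 0.001]
wrist_force: [1.1, 1.3, -1.2]
grip_width: 0.0123
gripper_force: 108.7
```

```bash
cat >> h.py <<'E'
def fx(im,ya,yb):
    P=pts(im); R=np.c_[(pw(1000,0)-pw(0,0)),(pw(0,1000)-pw(0,0))]; Q=(P[...,:2]-pw(0,0))@R*1000; z=P[...,2]*1000
    m=(z>43)&(z<54)&(Q[...,1]>ya)&(Q[...,1]<yb)&(abs(Q[...,0]+25)<10); n=(z>40)&(z<62)&(Q[...,1]>-130)&(Q[...,1]<-60)&(abs(Q[...,0]-27)<10)
    print("face x",np.median(Q[m][:,0]).round(1),m.sum(),"fence x",np.median(Q[n][:,0]).round(1),n.sum())
E
python3 - <<'E'
from h import *
plan((*pw(-102,60),.05,-93.7)); im=optics.get_image('scene'); 
print(redline(im,270,283,-25)); fx(im,-28,20)
fx(np.load("s6.npy",allow_pickle=True).item(),-20,30)
E
```

```text
pos [ 0.4625 -0.1814  0.05  ] yaw -94.0 w 0.0123 F [ 1.1  1.3 -1.2] t 16.75 down -1.0
(np.float64(0.46168454543141524), np.float64(-0.19704276746186755), 0.05, -93.7) travel [0.02 1.57 0.  ] turn -0.3
[(272, np.float64(321.5), -6.1, 66.3), (273, np.float64(321.3), -5.7, 63.4), (274, np.float64(321.1), -5.3, 60.6), (275, np.float64(320.9), -4.8, 57.7), (276, np.float64(320.8), -4.7, 55.0), (277, np.float64(320.7), -4.7, 52.3), (278, np.float64(320.8), -5.1, 49.9), (279, np.float64(320.7), -5.0, 47.1), (280, np.float64(320.5), -4.5, 44.2), (281, np.float64(320.0), -3.4, 40.9), (282, np.float64(319.7), -2.6, 37.9)]
face x -22.2 69 fence x 28.3 235
face x -22.1 65 fence x 28.4 233
```

>>> arm_command(hand=[1,1,1,1,1], travel=[[0,-0.3,0],[-2,-0.3,0],[-5,-0.3,0],[-6,-0.3,0],[-6,-0.3,0]], turn=[0,0,0,0,0])

```text
clock: 17.22
tool_pos: [0.4002, -0.1712, 0.0485]
eef_rot: [-0.0, 0.999, -0.033, -0.001]
wrist_force: [-0.6, -0.2, -2.2]
grip_width: 0.0122
gripper_force: 108.7
```

>>> arm_command(hand=[1,1,1,1,1], travel=[[0,4,0],[0,8,0],[0,12,0],[0,16,0],[0,16.4,0]], turn=[0,0,0,0,0])

```text
clock: 17.63
tool_pos: [0.3925, -0.3423, 0.0511]
eef_rot: [0.003, 0.999, -0.035, 0.002]
wrist_force: [-1.2, 0.7, -1.0]
grip_width: 0.0128
gripper_force: 109.0
```

Run:
```python
from h import *
plan((*pw(-102,-85),.05,-93.7),(*pw(-102,-66),.05,-93.7)); im=optics.get_image('scene'); 
fx(im,-28,20); print(redline(im,273,280,-22.2)); print(redline(im,263,267,28.3,328,342))
```

```text
pos [ 0.3925 -0.3423  0.0511] yaw -94.0 w 0.0128 F [-1.2  0.7 -1. ] t 17.63 down -1.0
(np.float64(0.4523273607347363), np.float64(-0.3417405321113335), 0.05, -93.7) travel [ 5.96 -0.48  0.13] turn -0.3
(np.float64(0.4535534745915425), np.float64(-0.3227801353641621), 0.05, -93.7) travel [ 5.95 -2.38  0.12] turn -0.3
face x nan 0 fence x 28.3 236
[]
[(263, np.float64(334.0), 0.7, 64.4), (264, np.float64(334.1), 0.3, 61.8), (265, np.float64(333.8), 1.0, 58.8), (266, np.float64(333.7), 0.9, 56.1)]
  return _methods._mean(a, axis=axis, dtype=dtype,
  ret = ret.dtype.type(ret / rcount)
```

>>> arm_command(hand=[1,1,1,1,1], travel=[[2,0,0.1],[5,-0.4,0.1],[5.9,-0.5,0.1],[5.9,-0.5,0.1],[5.9,-0.5,0.1]], turn=[-0.3,-0.3,-0.3,-0.3,-0.3])

```text
clock: 18.1
tool_pos: [0.451, -0.333, 0.048]
eef_rot: [-0.0, 1.0, -0.029, -0.001]
wrist_force: [0.0, -0.5, -1.0]
grip_width: 0.0123
gripper_force: 109.0
```

>>> arm_command(hand=[1,1,1,1,1], travel=[[0,-1,0],[0,-1.7,0],[0,-2.2,0],[0,-2.2,0],[0,-1.0,0]], turn=[0,0,0,0,0])

```text
clock: 18.52
tool_pos: [0.4509, -0.3218, 0.0479]
eef_rot: [-0.001, 1.0, -0.029, -0.0]
wrist_force: [0.4, -0.6, -2.2]
grip_width: 0.0125
gripper_force: 109.0
```

Run:
```python
from h import *
plan((*pw(-102,-62),.05,-93.7)); im=optics.get_image('scene'); np.save("s7.npy",im,allow_pickle=True)
fx(im,-28,30); print(redline(im,268,288,-22.2)); print(redline(im,263,267,28.3,328,342))
```

```text
pos [ 0.4509 -0.3218  0.0479] yaw -93.3 w 0.0125 F [ 0.4 -0.6 -2.2] t 18.52 down -1.0
(np.float64(0.4538116038245543), np.float64(-0.31878847289107337), 0.05, -93.7) travel [ 0.27 -0.32 -0.21] turn 0.4
face x nan 0 fence x 28.7 228
[(284, np.float64(343.6), -66.1, 62.5), (285, np.float64(343.5), -66.0, 59.9), (286, np.float64(343.3), -65.7, 57.2), (287, np.float64(343.2), -65.7, 54.6)]
[]
  return _methods._mean(a, axis=axis, dtype=dtype,
  ret = ret.dtype.type(ret / rcount)
```

>>> arm_command(hand=[1,1,1,1,1], travel=[[0,0.3,-0.1],[-2,0.3,-0.1],[-5,0.3,-0.1],[-6,0.3,-0.1],[-6,0.3,-0.1]], turn=[0,0,0,0,0])

```text
clock: 18.98
tool_pos: [0.3894, -0.3231, 0.0487]
eef_rot: [-0.001, 1.0, -0.031, -0.001]
wrist_force: [-0.2, 1.0, -1.2]
grip_width: 0.0121
gripper_force: 109.0
```

>>> arm_command(hand=[1,1,1,1,1], travel=[[0,-4,0],[0,-8,0],[0,-12,0],[0,-15.7,0],[0,-15.7,0]], turn=[0.4,0.4,0.4,0.4,0.4])

```text
clock: 19.4
tool_pos: [0.4009, -0.1613, 0.0487]
eef_rot: [-0.002, 1.0, -0.031, -0.0]
wrist_force: [-0.2, -0.5, -2.9]
grip_width: 0.0124
gripper_force: 109.1
```

Run:
```python
from h import *
plan((*pw(-102,85),.05,-93.7)); im=optics.get_image('scene')
fx(im,-28,30); print(redline(im,268,284,-22.2)); print(redline(im,263,267,28.3,328,342))
```

```text
pos [ 0.4009 -0.1613  0.0487] yaw -93.6 w 0.0124 F [-0.2 -0.5 -2.9] t 19.4 down -1.0
(np.float64(0.4632978531377392), np.float64(-0.1720948770050631), 0.05, -93.7) travel [ 6.3   0.68 -0.14] turn 0.1
face x -21.7 84 fence x 28.4 234
[(270, np.float64(319.2), 3.3, 66.0), (271, np.float64(319.0), 3.7, 63.2), (272, np.float64(318.2), 5.6, 59.6), (273, np.float64(317.9), 6.3, 56.6), (274, np.float64(317.8), 6.4, 53.9), (275, np.float64(318.0), 5.8, 51.5), (276, np.float64(318.0), 5.6, 48.9), (277, np.float64(317.7), 6.3, 45.8), (278, np.float64(317.7), 6.0, 43.3), (279, np.float64(317.4), 6.6, 40.2), (280, np.float64(317.6), 5.9, 37.9), (281, np.float64(317.8), 5.4, 35.4), (282, np.float64(317.5), 6.0, 32.3), (283, np.float64(317.0), 7.2, 29.0)]
[(263, np.float64(333.8), 1.4, 64.0), (264, np.float64(331.2), 8.5, 58.1), (265, np.float64(330.8), 9.5, 54.9)]
```

>>> arm_command(hand=[1,1,1,1,1], travel=[[2,0.5,0],[5,0.6,0],[6.2,0.7,0],[6.2,0.7,0],[6.2,0.7,0]], turn=[0,0,0,0,0])

```text
clock: 19.87
tool_pos: [0.4629, -0.1786, 0.0496]
eef_rot: [0.0, 0.999, -0.034, 0.0]
wrist_force: [-0.1, -0.7, -2.5]
grip_width: 0.0122
gripper_force: 109.1
```

Run:
```python
from h import *
plan((*pw(-102,62),.05,-93.7))
```

```text
pos [ 0.4629 -0.1786  0.0496] yaw -93.9 w 0.0122 F [-0.1 -0.7 -2.5] t 19.87 down -1.0
(np.float64(0.4618136100479211), np.float64(-0.1950469362253232), 0.05, -93.7) travel [ 0.    1.65 -0.04] turn -0.2
```

Tap gently: first peak at 1.5 cm, then look.

>>> arm_command(hand=[1,1,1,1,1], travel=[[0,0.8,0],[0,1.2,0],[0,1.5,0],[0,1.5,0],[0,0.2,0]], turn=[0,0,0,0,0])

```text
clock: 20.28
tool_pos: [0.4619, -0.1812, 0.0496]
eef_rot: [0.001, 0.999, -0.035, 0.0]
wrist_force: [0.3, 0.0, -1.9]
grip_width: 0.0125
gripper_force: 109.1
```

Run:
```python
from h import *
plan((*pw(-102,62),.05,-93.7)); im=optics.get_image('scene')
fx(im,-28,30); print(redline(im,273,280,-22.2))
```

```text
pos [ 0.4619 -0.1812  0.0496] yaw -94.0 w 0.0125 F [ 0.3  0.  -1.9] t 20.28 down -1.0
(np.float64(0.4618136100479211), np.float64(-0.1950469362253232), 0.05, -93.7) travel [ 0.09  1.38 -0.04] turn -0.3
face x -21.7 87 fence x 28.4 238
[(273, np.float64(319.5), 1.6, 58.8), (274, np.float64(319.1), 2.6, 55.6), (275, np.float64(319.2), 2.3, 53.1), (276, np.float64(319.2), 2.0, 50.6), (277, np.float64(319.4), 1.2, 48.2), (278, np.float64(319.4), 1.1, 45.6), (279, np.float64(319.2), 1.6, 42.7)]
```

>>> arm_command(hand=[1,1,1,1,1], travel=[[0,0.8,0],[0,1.2,0],[0,1.5,0],[0,1.5,0],[0,-0.2,0]], turn=[0,0,0,0,0])

```text
clock: 20.75
tool_pos: [0.4627, -0.1799, 0.0499]
eef_rot: [0.001, 0.999, -0.035, 0.001]
wrist_force: [-0.1, -0.3, -2.1]
grip_width: 0.0124
gripper_force: 109.1
```

>>> arm_command(hand=[1,1,1,1,1], travel=[[-1,0,0],[-4,0,0],[-8,0,0],[-10,0,-1],[-10,0,-3]], turn=[0,0,0,0,0])

```text
clock: 21.17
tool_pos: [0.3562, -0.1686, 0.0749]
eef_rot: [-0.002, 0.999, -0.034, -0.005]
wrist_force: [-0.5, -1.4, -2.0]
grip_width: 0.0124
gripper_force: 109.0
```

Run:
```python
from h import *
im=optics.get_image('scene')
fx(im,-28,30); print(redline(im,272,282,-22)); print("fence",redline(im,259,268,28.3,328,342)); print("lip",redline(im,282,289,-31.5,305,335))
save(im,"s8.png",(265,190,405,310),4)
plan((.40,-.20,.1,-153),(.40,-.20,.008,-153))
```

```text
face x -21.5 87 fence x 28.4 239
[(272, np.float64(320.6), -1.1, 62.6), (273, np.float64(320.2), -0.1, 59.5), (274, np.float64(320.0), 0.3, 56.6), (275, np.float64(320.0), 0.3, 54.0), (276, np.float64(319.9), 0.3, 51.3), (277, np.float64(319.8), 0.4, 48.5), (278, np.float64(319.8), 0.2, 46.0), (279, np.float64(319.7), 0.2, 43.2), (280, np.float64(319.4), 1.0, 40.2), (281, np.float64(319.1), 1.6, 37.1)]
fence [(260, np.float64(335.2), -2.0, 73.7), (261, np.float64(334.8), -1.0, 70.5), (262, np.float64(334.3), 0.0, 67.4), (263, np.float64(334.2), 0.3, 64.5), (264, np.float64(333.9), 0.8, 61.6), (265, np.float64(333.5), 1.7, 58.5)]
lip [(282, np.float64(318.6), -4.7, 41.9), (283, np.float64(317.8), -2.5, 38.1), (284, np.float64(316.4), 1.4, 33.5), (285, np.float64(315.9), 2.6, 30.2), (286, np.float64(316.0), 2.2, 27.7)]
pos [ 0.3615 -0.1716  0.0816] yaw -93.9 w 0.0122 F [ 3.3 -2.   0.6] t 21.22 down -1.0
(0.4, -0.2, 0.1, -153) travel [ 4.04  2.57 -1.82] turn 59.1
(0.4, -0.2, 0.008, -153) travel [4.02 2.55 7.38] turn 59.1
```

View pics/s8.png

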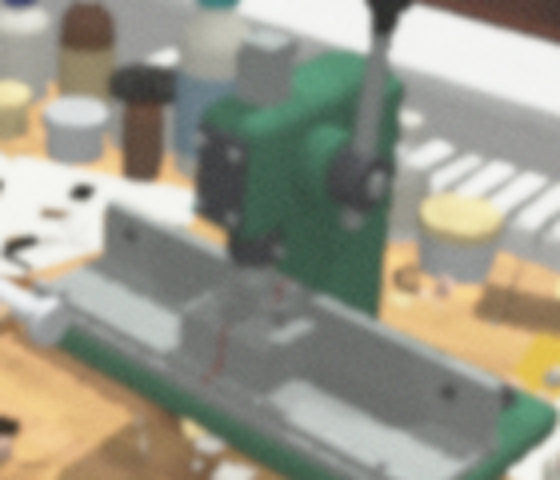

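The die's red line at (218,345) runs on into the lip mark at (210,375) and is in line with the fence mark at (280,290), within about 1 mm. The hammer is clear at left. Now I lay the hammer down on clear table in front.

>>> arm_command(hand=[1,1,1,1,1], travel=[[0,2.5,0],[0,5,0],[0,5,3],[0,5,5.5],[0,5,5.5]], turn=[0,0,0,0,0])

```text
clock: 21.63
tool_pos: [0.356, -0.219, 0.0197]
eef_rot: [-0.003, 0.999, -0.034, -0.003]
wrist_force: [-0.5, 1.6, -3.6]
grip_width: 0.0122
gripper_force: 109.0
```

>>> arm_command(hand=[1,1,1,1,1], travel=[[0,0,0.5],[0,0,1.0],[0,0,1.3],[0,0,1.5],[0,0,1.5]], turn=[0,0,0,0,0])

```text
clock: 22.05
tool_pos: [0.3595, -0.221, 0.0098]
eef_rot: [0.0, 0.999, -0.033, 0.0]
wrist_force: [-0.4, -0.5, -2.3]
grip_width: 0.0127
gripper_force: 109.1
```

>>> arm_command(hand=[1,1,1,1,1], travel=[[0,0,0.1],[0,0,0.2],[0,0,0.3],[0,0,0.3],[0,0,0.3]], turn=[0,0,0,0,0])

```text
clock: 22.47
tool_pos: [0.3595, -0.2212, 0.0076]
eef_rot: [0.0, 0.999, -0.033, 0.0]
wrist_force: [-3.1, 1.9, 6.2]
grip_width: 0.0126
gripper_force: 110.2
```

>>> arm_command(hand=[4,6,6,6,6], travel=[[0,0,-0.1],[0,0,-0.1],[0,0,-0.1],[0,0,-2],[0,0,-6]], turn=[0,0,0,0,0])

```text
clock: 22.88
tool_pos: [0.3556, -0.2178, 0.0619]
eef_rot: [-0.004, 0.999, -0.034, -0.004]
wrist_force: [1.5, -0.2, 0.6]
grip_width: 0.06
gripper_force: 0.0
```

>>> arm_command(hand=[8.5,8.5,8.5,8.5,8.5], travel=[[0,0,-4],[0,0,-8],[0,0,-12],[0,0,-16],[0,0,-20]], turn=[0,0,-6,-12,-18])

```text
clock: 23.3
tool_pos: [0.3588, -0.2206, 0.2684]
eef_rot: [0.0, 0.992, 0.126, 0.0]
wrist_force: [1.3, -0.4, 0.5]
grip_width: 0.0849
gripper_force: 0.0
```

>>> arm_command(hand=[8.5,8.5,8.5,8.5,8.5], travel=[[0,0,-2],[0,0,-4],[0,0,-6.5],[0,0,-6.5],[0,0,-6.5]], turn=[-7,-14,-21,-28,-35])

```text
clock: 23.72
tool_pos: [0.3597, -0.2214, 0.3338]
eef_rot: [0.002, 0.908, 0.419, 0.001]
wrist_force: [1.1, -0.2, 0.2]
grip_width: 0.0848
gripper_force: 0.0
```

>>> arm_command(hand=[8.5,8.5,8.5,8.5,8.5], travel=[[0,0,0],[0,0,0],[0,0,0],[0,0,0],[0,0,0]], turn=[-7,-14,-21,-28,-36.8])

```text
clock: 24.13
tool_pos: [0.3591, -0.2209, 0.3312]
eef_rot: [0.0, 0.739, 0.673, 0.0]
wrist_force: [0.4, 0.3, -0.3]
grip_width: 0.0854
gripper_force: 0.0
```

Run:
```python
from h import *
w=pw(32.6,-52); print(w)
plan((*w,.34,-3.7),(*w,.255,-3.7))
im=optics.get_image('scene'); P=pts(im); np.save("s9.npy",im,allow_pickle=True)
m=(abs(P[...,0]-.41)<.1)&(abs(P[...,1]+.22)<.06)&(P[...,2]>.008)&(P[...,2]<.08)
print(P[m].min(0),P[m].max(0),m.sum())
fx(im,-28,30); print(redline(im,273,280,-22))
```

```text
[ 0.58877637 -0.31749537]
pos [ 0.3591 -0.2209  0.3312] yaw -5.3 w 0.0854 F [ 0.4  0.3 -0.3] t 24.13 down -1.0
(np.float64(0.5887763691265192), np.float64(-0.31749536539919976), 0.34, -3.7) travel [-7.49 23.77 -0.87] turn -1.6
(np.float64(0.5887763691265192), np.float64(-0.31749536539919976), 0.255, -3.7) travel [-7.48 23.77  7.63] turn -1.6
[ 0.31019495 -0.26002615  0.00801569] [ 0.46987181 -0.19392953  0.02776018] 529
face x -21.5 79 fence x 28.3 230
[(273, np.float64(320.2), -0.0, 59.5), (274, np.float64(320.1), -0.0, 56.8), (275, np.float64(319.9), 0.5, 53.9), (276, np.float64(319.9), 0.3, 51.3), (277, np.float64(319.9), 0.1, 48.7), (278, np.float64(319.6), 0.9, 45.6), (279, np.float64(319.7), 0.1, 43.3)]
```

>>> arm_command(hand=[8.5,8.5,8.5,8.5,8.5], travel=[[-1,3.8,-0.5],[-2.2,7.6,-0.5],[-3.4,11.4,-0.5],[-4.6,15,-0.5],[-5.8,18.5,-0.5]], turn=[-1.6,-1.6,-1.6,-1.6,-1.6])

```text
clock: 24.6
tool_pos: [0.5392, -0.2974, 0.3358]
eef_rot: [-0.0, 0.733, 0.681, 0.0]
wrist_force: [-0.9, -0.2, 0.4]
grip_width: 0.085
gripper_force: 0.0
```

>>> arm_command(hand=[8.5,8.5,8.5,8.5], travel=[[-0.8,2.5,0],[-1.7,5.0,0],[-1.7,5.2,0],[-1.7,5.2,0]], turn=[0,0,0,0])

```text
clock: 24.93
tool_pos: [0.5887, -0.3177, 0.3347]
eef_rot: [-0.001, 0.732, 0.681, -0.0]
wrist_force: [-0.4, -0.3, 0.2]
grip_width: 0.0848
gripper_force: 0.0
```

Run:
```python
from h import *
w=pw(32.6,-52)
plan((*w,.255,-3.7))
```

```text
pos [ 0.5887 -0.3177  0.3347] yaw -4.2 w 0.0848 F [-0.4 -0.3  0.2] t 24.93 down -1.0
(np.float64(0.5887763691265192), np.float64(-0.31749536539919976), 0.255, -3.7) travel [0.01 0.03 7.97] turn -0.5
```

>>> arm_command(hand=[8.5,8.5,8.5,8.5], travel=[[0,0,2.5],[0,0,5.5],[0,0,8],[0,0,8]], turn=[-0.5,-0.5,-0.5,-0.5], grip_force=50)

```text
clock: 25.27
tool_pos: [0.5846, -0.3154, 0.2496]
eef_rot: [-0.005, 0.729, 0.684, -0.001]
wrist_force: [-0.1, 0.1, -0.5]
grip_width: 0.0848
gripper_force: 0.0
```

>>> arm_command(hand=[5,3,2,2,2], travel=[[0,0,0],[0,0,0],[0,0,0],[0,0,0],[0,0,0]], turn=[0,0,0,0,0])

```text
clock: 25.68
tool_pos: [0.5885, -0.318, 0.2588]
eef_rot: [0.001, 0.729, 0.685, 0.0]
wrist_force: [-1.6, 2.2, 16.5]
grip_width: 0.0253
gripper_force: 49.9
```

>>> arm_command(hand=[2,2,2], travel=[[0,0,0],[0,0,0],[0,0,0]], turn=[0,0,0])

```text
clock: 25.93
tool_pos: [0.5885, -0.318, 0.259]
eef_rot: [0.001, 0.729, 0.685, 0.0]
wrist_force: [-2.9, 0.4, 6.4]
grip_width: 0.0251
gripper_force: 48.8
```

Run:
```python
from h import *
plan((*pw(32.6,-52),.255,-3.7))
for t in (.15,.3,.45,.6,.7,.76,.8,.85):
    a=t-.12; print(t,"dx",round(100*(.020-.105*np.sin(a)-.0326),2),"dz",round(100*(.105*np.cos(a)-.105*np.cos(.12)),2))
```

```text
pos [ 0.5885 -0.318   0.259 ] yaw -3.6 w 0.0251 F [-2.9  0.4  6.4] t 25.93 down -1.0
(np.float64(0.5887763691265192), np.float64(-0.31749536539919976), 0.255, -3.7) travel [0.05 0.03 0.4 ] turn 0.1
0.15 dx -1.57 dz 0.07
0.3 dx -3.14 dz -0.09
0.45 dx -4.66 dz -0.49
0.6 dx -6.11 dz -1.11
0.7 dx -7.01 dz -1.64
0.76 dx -7.53 dz -2.0
0.8 dx -7.86 dz -2.26
0.85 dx -8.26 dz -2.6
```

>>> arm_command(hand=[2,2,2,2,2], travel=[[0,-0.8,0],[0,-1.6,-0.05],[0,-2.4,0],[0,-3.15,0.1],[0,-3.9,0.3]], turn=[0,0,0,0,0])

```text
clock: 26.35
tool_pos: [0.5543, -0.3159, 0.2606]
eef_rot: [0.008, 0.728, 0.685, 0.005]
wrist_force: [6.5, 2.4, 13.9]
grip_width: 0.0244
gripper_force: 48.5
```

>>> arm_command(hand=[2,2,2,2,2], travel=[[0,-0.75,0.2],[0,-1.5,0.5],[0,-2.2,0.8],[0,-2.7,1.1],[0,-2.7,1.1]], turn=[0,0,0,0,0])

```text
clock: 26.77
tool_pos: [0.5217, -0.3135, 0.2423]
eef_rot: [0.0, 0.729, 0.685, 0.0]
wrist_force: [0.1, 3.8, 5.0]
grip_width: 0.0248
gripper_force: 60.4
```

Run:
```python
from h import *
plan((*pw(32.6-70.1,-52),.259-.0164,-3.7))
im=optics.get_image('scene'); P=pts(im); np.save("s10.npy",im,allow_pickle=True)
R=np.c_[(pw(1000,0)-pw(0,0)),(pw(0,1000)-pw(0,0))]; p=arm.sense()["tool_pos"]; q=(p[:2]-pw(0,0))@R; print("tcp press",q*1000)
fx(im,-28,30); print(redline(im,273,280,-22))
```

```text
pos [ 0.5217 -0.3135  0.2423] yaw -3.6 w 0.0248 F [0.1 3.8 5. ] t 26.77 down -1.0
(np.float64(0.5188224842856395), np.float64(-0.3129716505906674), 0.2426, -3.7) travel [ 0.03 -0.29 -0.03] turn 0.1
tcp press [-34.6368374  -52.13431255]
face x -21.7 82 fence x 28.4 239
[(273, np.float64(320.2), -0.0, 59.5), (274, np.float64(320.0), 0.3, 56.6), (275, np.float64(320.0), 0.1, 54.1), (276, np.float64(319.9), 0.1, 51.4), (277, np.float64(319.7), 0.8, 48.4), (278, np.float64(319.8), 0.2, 45.9), (279, np.float64(319.7), 0.4, 43.2)]
```

>>> arm_command(hand=[2,2,2,2,2], travel=[[0,-0.3,0.15],[0,-0.6,0.3],[0,-0.9,0.5],[0,-1.0,0.6],[0,-1.0,0.6]], turn=[0,0,0,0,0])

```text
clock: 27.23
tool_pos: [0.5133, -0.312, 0.2378]
eef_rot: [0.001, 0.729, 0.685, 0.002]
wrist_force: [5.3, 10.5, 9.8]
grip_width: 0.0247
gripper_force: 60.3
```

```bash
cat > lv.py <<'E'
from h import *
im=optics.get_image('scene'); P=pts(im)
R=np.c_[(pw(1000,0)-pw(0,0)),(pw(0,1000)-pw(0,0))]; p=arm.sense()["tool_pos"]; q=(p[:2]-pw(0,0))@R*1000
print("tcp press",q,p[2],"lever from x",.12+np.arcsin((20-q[0])/105))
fx(im,-28,30); print(redline(im,273,280,-22))
# knob by dark colour near expected position
Q=(P[...,:2]-pw(0,0))@R*1000; z=P[...,2]*1000
m=(im["frame"].max(-1)<75)&(abs(Q[...,1]+52)<18)&(abs(Q[...,0]+40)<40)&(z>225)&(z<265); print("dark",m.sum(),Q[m].mean(0) if m.sum() else 0)
E
python3 lv.py
```

```text
tcp press [-43.04400627 -51.52542808] 0.2378024798722502 lever from x 0.7640250959580683
face x -21.5 82 fence x 28.2 238
[(273, np.float64(320.2), -0.0, 59.5), (274, np.float64(320.1), -0.1, 56.8), (275, np.float64(320.0), 0.0, 54.1), (276, np.float64(319.9), 0.3, 51.3), (277, np.float64(319.8), 0.4, 48.5), (278, np.float64(319.7), 0.4, 45.8), (279, np.float64(319.7), 0.3, 43.2)]
dark 174 [-47.16358883 -57.30829851]
```

>>> arm_command(hand=[2,2,2,2,2], travel=[[0,-0.2,0.15],[0,-0.4,0.3],[0,-0.6,0.5],[0,-0.6,0.5],[0,-0.6,0.5]], turn=[0,0,0,0,0])

```text
clock: 27.7
tool_pos: [0.5121, -0.3121, 0.2369]
eef_rot: [0.007, 0.728, 0.685, 0.005]
wrist_force: [16.0, -1.4, 11.7]
grip_width: 0.0247
gripper_force: 61.1
```

```bash
python3 lv.py
```

```text
tcp press [-44.23648869 -51.54668025] 0.23686571201325407 lever from x 0.7783039226075336
face x -21.7 83 fence x 28.4 231
[(273, np.float64(320.3), -0.3, 59.6), (274, np.float64(320.2), -0.3, 56.9), (275, np.float64(320.0), 0.2, 54.0), (276, np.float64(319.9), 0.3, 51.3), (277, np.float64(319.8), 0.3, 48.6), (278, np.float64(319.7), 0.3, 45.9), (279, np.float64(319.7), 0.4, 43.2)]
dark 183 [-49.71536652 -57.14588299]
```

Commanding 6 mm more moved the knob only 1 mm and Fx rose to 16 N, so the punch is at the bottom of the cup. I relax, let go and leave upward.

>>> arm_command(hand=[2,2,4,8.5,8.5], travel=[[0,0.2,-0.2],[0,0.4,-0.3],[0,0.4,-0.3],[0,0.4,-0.3],[0,0.4,-0.3]], turn=[0,0,0,0,0])

```text
clock: 28.17
tool_pos: [0.5089, -0.3122, 0.2324]
eef_rot: [-0.002, 0.729, 0.684, -0.001]
wrist_force: [-0.0, -0.2, 0.0]
grip_width: 0.0602
gripper_force: 0.0
```

>>> arm_command(hand=[8.5,8.5,8.5,8.5,8.5], travel=[[0,0,0],[0,0,0],[0,0,-2],[0,0,-5],[0,0,-9]], turn=[0,0,0,0,0])

```text
clock: 28.58
tool_pos: [0.5084, -0.3117, 0.3205]
eef_rot: [-0.004, 0.729, 0.684, -0.001]
wrist_force: [0.0, -0.8, -0.0]
grip_width: 0.0852
gripper_force: 0.0
```

>>> arm_command(hand=[8.5,8.5,8.5,8.5,8.5], travel=[[0,-3,0],[0,-7,0],[0,-11,0],[0,-15,0],[0,-15,0]], turn=[0,0,0,0,0])

```text
clock: 29.0
tool_pos: [0.3557, -0.3026, 0.3236]
eef_rot: [-0.001, 0.73, 0.683, -0.001]
wrist_force: [0.8, -0.9, 0.4]
grip_width: 0.0851
gripper_force: 0.0
```

```bash
python3 lv.py
python3 - <<'E'
from h import *
im=optics.get_image('scene'); P=pts(im); R=np.c_[(pw(1000,0)-pw(0,0)),(pw(0,1000)-pw(0,0))]; Q=(P[...,:2]-pw(0,0))@R*1000; z=P[...,2]*1000
m=(im["frame"].max(-1)<75)&(abs(Q[...,1]+52)<22)&(abs(Q[...,0]+40)<30)&(z>228)&(z<270)
v,u=np.nonzero(m); print(len(u)); c=(u.mean(),v.mean())
for zz in (.240,.246,.25): print("knob",(ray(im,*c,zz)[:2]-pw(0,0))@R*1000)
save(im,"s11.png",(265,170,405,310),4)
E
```

```text
tcp press [-198.7153508   -52.46741788] 0.3239109428238476 lever from x nan
face x -21.5 84 fence x 28.3 238
[(273, np.float64(320.3), -0.3, 59.6), (274, np.float64(320.0), 0.3, 56.6), (275, np.float64(319.9), 0.3, 54.0), (276, np.float64(319.9), 0.2, 51.3), (277, np.float64(319.7), 0.6, 48.4), (278, np.float64(319.8), 0.2, 46.0), (279, np.float64(319.7), 0.4, 43.2)]
dark 125 [-50.01375013 -58.19299989]
126
knob [-36.56433288 -48.55225684]
knob [-47.55858916 -56.61472939]
knob [-54.88809335 -61.98971109]lv.py:4: RuntimeWarning: invalid value encountered in arcsin
  print("tcp press",q,p[2],"lever from x",.12+np.arcsin((20-q[0])/105))
```

View pics/s11.png

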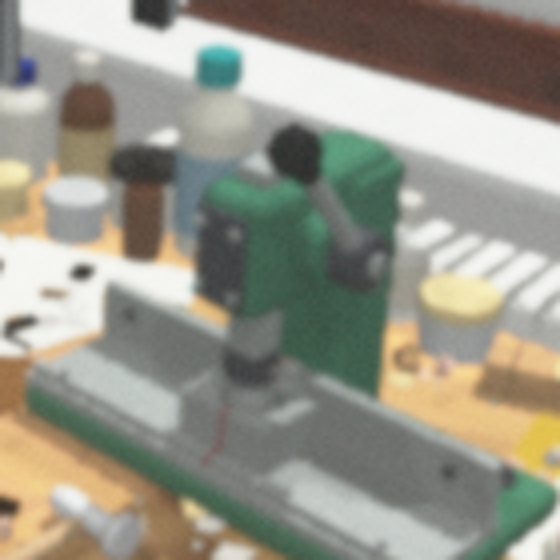

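The lever has stayed down with the knob at (297,152). The ram's collar is down on the die, at (252,365), and the red line at (220,430) meets the lip mark. The hammer lies flat in front, with its head at (110,525), and the robot is clear, so I hand in.

```bash
python3 -c "
from h import *
print(sign_off())"
```

```text
the job is handed in; nothing more can be done
None
```

I handed the job in at about 29 s: the die's red line is within about 1 mm of the centre mark, the hammer lies flat on the table, and the punch is down in the cup with the lever released. The tap from the right went about 6 mm past the mark, so I finished with two taps from the left.

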